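# Recharge the bench electrolysis rig

## Robot

A 6-joint arm with a two-finger parallel gripper is mounted at the origin on the work surface. World frame = base frame: x ahead of the robot, y to its left, z up, the work surface at z = 0. Lengths are in m, angles in rad, forces in N, time in s.
With the tool pointing down it reaches from about 0.375 to 0.975 m from the base axis. Payload 3.8 kg.
Tool frame: the origin (TCP) lies at the very end of the fingers, on their centre line; the grasp point (between the pads) lies 19 mm behind it (ctrl.grip_point_offset is the distance from the TCP to the grasp point, in m); z points along the fingers, y is the line along which they close (so a half turn about z gives the same grasp; the last joint's range is limited). The gripper opens to 88 mm and grips with 3 to 60 N. Pads are 18 mm wide; open, the fingers measure 123 mm over their backs; the gripper's body (75 mm by 187 mm) begins 45 mm behind the grasp point.
Start: joints at [1.167, 0.264, 1.604, -0, 1.274, -0.037], TCP at [0.242, 0.63, 0.239] pointing down, gripper open.
Joint ranges: [-2.63, 2.63], [-0.94, 2.18], [0.31, 2.57], [-1.31, 4.45], [0, 2.66], [-2.55, 2.55]. Speed limits (rad/s): [2.57, 2.57, 3.14, 3.14, 3.14, 3.14].

## Interface

Orientations are given as a unit quaternion [w, x, y, z].
In Python, from station import ctrl gives the robot as it stands. The module is installed in compiled form; this text tells all that it offers.
- The arm moves only by the tool send_rows, never from a script. Its argument "increments" is a list of rows, each a list of 5 numbers: the shift along the tool's x, y, z in units of 25 mm (1.0 is 25 mm), then the turn about the tool's z in units of 6 degrees (1.0 is 6 degrees), then the opening, from -1 (shut) to 1 (fully open). A call has 1 to 20 rows; each row shifts and turns the commanded pose from where the row before left it, along the tool's axes as they then stand; what a row does not reach is not made up. A row lasts 1/10 s, in which the tool goes at most 50 mm and 8.59 degrees, less where a joint would pass 70% of its speed; a pose out of reach is approached as far as the arm can. A call is refused whole if a number of a shift passes 1 or a number of a turn 1, either way. A call with a gripper value outside its range is refused whole. The fingers move at their own pace and stop on an object; "squeeze" is the grip in N (left out, the last holds). Time passes only in rows, so rows that do not move let the fingers close. It gives the time, the measured TCP pose, the force, the opening and the grip force at its end, in the units of the state.
- ctrl.get_obs(): the state, without advancing time (a new reading comes with each control period).
- ctrl.camera(name): name is "side" or "top" or "wrist"; returns a dict with "frame" (384x512x3 uint8, red, green, blue), "K" (3x3 intrinsics, pixels), "k1" (the pictures are not rectified: a ray, as slopes to the right and down, at radius r is drawn at 1 + k1 r^2 times it, then the intrinsics apply), "R" (3x3) and "t" (3): a world point X has camera coordinates R X + t; the wrist camera has in their place "hand_eye" (4x4, takes a point from camera to tool coordinates, whose origin is the TCP and whose axes are the flange's). Camera axes: x right, y down, z forward; pixel columns grow to the right and rows downward; lengths in m; the calibration is good to about 2 mm. A picture is of the moment at which its call begins: read the wrist's pose just before it. There is no depth.
- ctrl.close_job(): hands the job in; it is judged then, once.
The state is a dict: "t": time; "joint_pos": joint angles; "joint_velocities": joint speeds; "joint_torque": joint torques, N m; "tool_pos": TCP position; "ee_rot": TCP orientation; "contact_force": force on the tool from outside, world axes, zero at the start; "ft_torque": the same for the moment, N m; "grip_width": opening from 0.0 (shut) to 1.0 (fully open); "gripper_force": force on a finger pad.
Only numpy, scipy, OpenCV 4.12 (cv2) and the standard library are available. Lean on these libraries where they do the work, as an engineer would, in place of code of your own. Each camera call takes 0.05 s, during which the arm holds its last target. There are 200 camera calls.

## Task

Switch the supply off at its isolator before you touch any electrode pack; then lift the spent (orange) plate pack out of its cell and stand it in the yellow tray, lower every fresh (blue) pack into a cell of its own so that its plates slide between the fixed ones and its header rests flat on both end walls, and slip the filter cartridge over the post of its stand, right down on the flange. When everything is in place, switch the supply fully on again. Graphite and cartridge are fragile: never ram a pack into a cell or drop it in, grip the cartridge lightly, and leave the beaker and the jar alone.

Things in the scene. Friction and masses are not known exactly. Their poses are not given: they have to be found in the camera images.
- fresh1_mid (a point): Fresh plate pack: black plates, blue header 98 x 60 x 8 mm, on it a white upright grip bar 44 (x) x 12 (y) x 34 mm high, pinched across its 12 mm. Under the header four plates 70 mm long (x), 5 thick, 48 deep at y = -24, -8, 8, 24 mm. 90 mm high, 200 g, stands on its plates. Point: its centre, 45 mm above the plates' lower edges, 11 below the grip bar's foot; z up. A half turn makes no difference.
- fresh2_mid (a point): Another fresh plate pack (may be absent, as may any of the three), the same as fresh1: blue header, white grip bar, black plates; the point and axes as for fresh1.
- fresh3_mid (a point): Another fresh plate pack (may be absent, as may any of the three), the same as fresh1: blue header, white grip bar, black plates; the point and axes as for fresh1.
- spent_mid (a point): Spent plate pack: shape, point and axes as fresh1 but brown plates, orange header, red grip bar. At the start it is home in one of the cells.
- cell_a_seat (a point): Fixed open cell: grey end walls at x = -43 and 43 mm, 6 thick, rim 62 mm above the bench; clear side walls, 80 x 76 mm inside. In it five fixed steel plates 70 mm long (x), 5 thick, at y = -32, -16, 0, 16, 32 mm, tops 48 mm above the bench. A pack's plates go midway between them, 3 mm free each side. Point: where a pack's centre lies when home, 59 mm above the bench; x along the plates.
- cell_b_seat (a point): Another cell, the same as cell_a. Home means that the pack's header rests on both end walls, its plates' lower edges 14 mm above the bench; either way round. A pack pressed or dropped on a cell with over 40 N chips. Point and axes as for cell_a.
- cell_c_seat (a point): Another cell, the same as cell_a. Home means that the pack's header rests on both end walls, its plates' lower edges 14 mm above the bench; either way round. A pack pressed or dropped on a cell with over 40 N chips. Point and axes as for cell_a.
- filter_seat (a point): Filter stand, fixed: round grey flange of 88 mm diameter, 15 mm high, with an upright steel centre post of 20 mm diameter, its tapered tip 95 mm above the bench. The point is where the centre of the cartridge lies when it sits down on the flange (50 mm above the bench).
- cartridge_mid (a point): Filter cartridge: white pleated paper spool with blue end caps, 60 mm in diameter, 70 mm high, with a 28 mm bore right through, 90 g, standing upright on the bench. The point is at its centre, 35 mm above its underside. A squeeze of over 50 N from each finger crushes it.
- tray_in (a point): Yellow waste tray, fixed: 120 (x) x 110 (y) x 24 mm high, open-topped, walls 4 mm, floor inside about 4 mm above the bench. The point is the centre of its inner floor; a pack standing in it has its centre 45 mm above this point.
- isolator (a joint): Rotary isolator switch of the white DC supply, red knob with an upright grip bar 42 x 14 mm on a yellow plate on top of the 92 x 100 x 50 mm box. 0 = off, 1.05 rad (60 degrees, end stop) = on. The value grows as it turns clockwise seen from above; it stays where it is left, friction 0.04 Nm.
- isolator_grip (a point): Point on the isolator knob's axis at the height to grip it, 87 mm above the bench; the 14 mm wide bar stands free from 23 mm below this point to 7 mm above it; its x axis runs along the knob's grip bar and turns with it (when off, the bar points to the supply's front), z up.
- beaker: Bystander: empty glass beaker, 60 mm in diameter, 65 mm high, origin under its base.
- amber_jar: Bystander: amber glass jar with black cap, 52 mm in diameter, 75 mm high, origin under its base.
Not all that is in view belongs to the job. What is meant by the part that bears spent_mid is not purple, and is the larger of those in its own colour.

How it is judged:
By the outcome, as a careful person would: the job done as asked, in the order asked, and still so for the second after the job is handed in, with the robot touching nothing.
Of fresh1, fresh2, fresh3 only 2 to 3 are there at a start; the rules pass over those that are not, and their reading is None.
At some moment in a run one of fresh1, fresh2, fresh3, cartridge may be knocked a few centimetres aside while the robot is not near it.
It also fails if it takes over 210 s, if anything falls off the work surface, if the arm or the gripper's body presses on something with over 40 N, if the wrist force passes 120 N, or if a joint passes its speed limit or range.

## Working session

There is one attempt and no reset: what is moved stays moved. The work goes in short steps, Python scripts to look and compute and a tool call to move; the robot and the scene stay as the last step left them, time stands still between calls to the robot, and variables do not carry over. Pictures are saved under pics/ and viewed, at most 14 in all, crops included, and the job is handed in when it is done.

Besides the shell and the picture viewer there is one more tool, called by a JSON object that holds its "method" and its "body". send_rows: Moves the arm, as the interface text tells. Its arguments: {"type":"object","properties":{"increments":{"type":"array","items":{"type":"array","items":{"type":"number"}}},"squeeze":{"type":"number"}},"required":["increments"]}

```bash
mkdir -p pics
python3 - <<'E'
from station import ctrl
import cv2,numpy as np
print(ctrl.get_obs())
for n in("top","side"):
    c=ctrl.camera(n); cv2.imwrite(f"pics/{n}0.png",cv2.resize(c["frame"][:,:,::-1],(800,600),interpolation=cv2.INTER_CUBIC)); cv2.imwrite(f"{n}_raw.png",c["frame"][:,:,::-1])
    print(n,c["K"],c["k1"],c["R"],c["t"], -np.array(c["R"]).T@c["t"])
c=ctrl.camera("wrist");print(c["K"],c["k1"],c["hand_eye"],ctrl.grip_point_offset)
E
```

```text
{'t': 0.0, 'joint_pos': array([ 1.16709684e+00,  2.64753126e-01,  1.60532246e+00,  5.00656200e-06,
        1.27369015e+00, -3.69057583e-02]), 'joint_velocities': array([-2.44670974e-04,  1.83766295e-03, -6.98223288e-07,  1.49888550e-03,
        2.12330669e-03, -1.84303878e-04]), 'joint_torque': array([-2.08277066e-03, -5.02112532e+01, -3.56874633e+01,  7.25890417e-02,
        2.96318473e-02, -2.01408989e-04]), 'tool_pos': array([0.24180606, 0.62946876, 0.23741585]), 'ee_rot': array([-2.39770883e-04,  1.82371131e-01,  9.83229165e-01, -1.05975610e-03]), 'contact_force': array([-0.36757533, -0.2973643 , -0.07812215]), 'ft_torque': array([0.04698726, 0.01458061, 0.02294165]), 'gripper_force': 0.0, 'grip_width': 0.9981211330892471}
top [[404.71178953   0.         255.56498439]
 [  0.         404.71178953 194.65449159]
 [  0.           0.           1.        ]] -0.05885327888087188 [[ 1.64137767e-02 -9.99865274e-01 -1.45479221e-04]
 [-9.76760539e-01 -1.60033914e-02 -2.13735211e-01]
 [ 2.13704088e-01  3.65030040e-03 -9.76891621e-01]] [-0.03844418  0.61673789  1.1441893 ] [ 0.35851832 -0.03274574  1.24956195]
side [[366.37056871   0.         257.27706493]
 [  0.         366.37056871 191.73886656]
 [  0.           0.           1.        ]] 0.020991953892759173 [[ 0.99488659 -0.09901261  0.01992933]
 [-0.05406365 -0.6887566  -0.72297404]
 [ 0.08531001  0.71819973 -0.69058769]] [-0.59550296  0.06571838  0.93766566] [ 0.51601862 -0.68712956  0.70692102]
[[292.89484356   0.         256.64329447]
 [  0.         292.89484356 188.83819888]
 [  0.           0.           1.        ]] -0.04803543853044782 [[-1.06107411e-03 -9.59492528e-01 -2.81732077e-01  7.21586761e-02]
 [ 9.99999423e-01 -1.06491835e-03 -1.39466902e-04 -1.72077752e-03]
 [-1.66204208e-04 -2.81732063e-01  9.59493104e-01 -1.45658382e-01]
 [ 0.00000000e+00  0.00000000e+00  0.00000000e+00  1.00000000e+00]] 0.0187
```

View pics/top0.png

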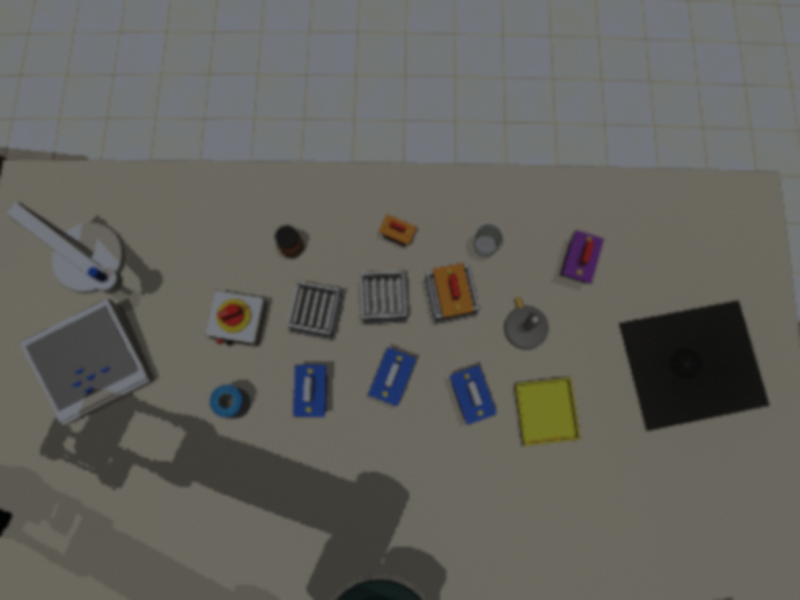

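View pics/side0.png

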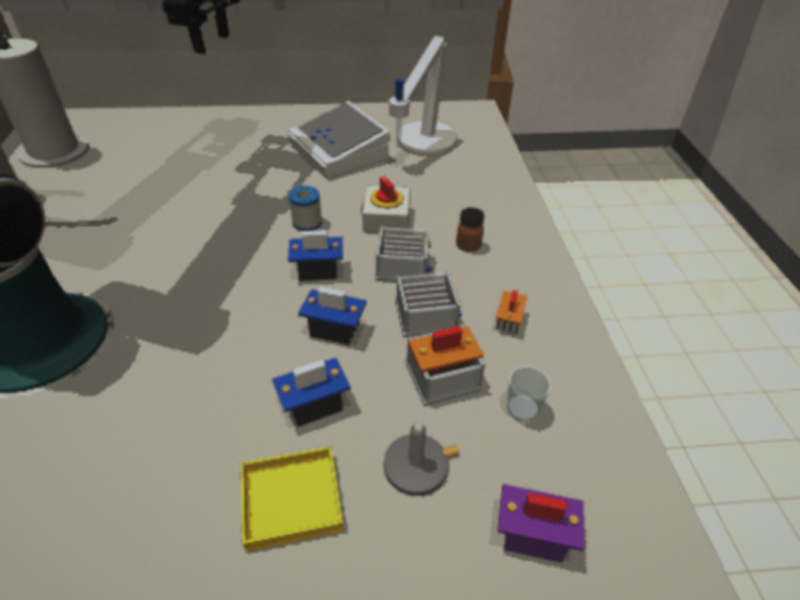

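```bash
cat > h.py <<'E'
from station import ctrl
import cv2,numpy as np
from scipy.spatial.transform import Rotation as Ro
def pose():
    o=ctrl.get_obs(); q=o["ee_rot"]; return np.array(o["tool_pos"]),Ro.from_quat([q[1],q[2],q[3],q[0]]).as_matrix(),o
def az(): 
    p,R,o=pose(); return np.degrees(np.arctan2(R[1,1],R[0,1]))
class Cam:
    def __init__(s,n):
        if n=="wrist": p,Rt,_=pose()
        c=ctrl.camera(n); s.f=c["frame"][:,:,::-1].copy(); s.K=np.array(c["K"]); s.d=np.array([c["k1"],0,0,0.])
        if n=="wrist":
            H=np.array(c["hand_eye"]); s.Rw=Rt@H[:3,:3]; s.o=p+Rt@H[:3,3]
        else:
            s.Rw=np.array(c["R"]).T; s.o=-s.Rw@np.array(c["t"])
    def rays(s,px):
        u=cv2.undistortPoints(np.array(px,float).reshape(-1,1,2),s.K,s.d).reshape(-1,2)
        return np.c_[u,np.ones(len(u))]@s.Rw.T
    def plane(s,px,z):
        r=s.rays(px); return s.o+r*((z-s.o[2])/r[:,2])[:,None]
    def hsv(s): return cv2.cvtColor(s.f,cv2.COLOR_BGR2HSV)
    def save(s,name,k=1.5625): cv2.imwrite("pics/"+name,cv2.resize(s.f,None,fx=k,fy=k,interpolation=cv2.INTER_CUBIC))
    def blobs(s,lo,hi,z,amin=40,m=None):
        "min-area rectangles of a colour blob, corners cast to height z: centre, long-side azimuth, sizes"
        if m is None: m=cv2.inRange(s.hsv(),np.array(lo),np.array(hi))
        out=[]
        for c in cv2.findContours(m,cv2.RETR_EXTERNAL,cv2.CHAIN_APPROX_NONE)[0]:
            if cv2.contourArea(c)<amin: continue
            w=s.plane(c.reshape(-1,2),z)[:,:2].astype(np.float32)*1000
            (cx,cy),_,_=b=cv2.minAreaRect(w); q=cv2.boxPoints(b); e=[q[1]-q[0],q[2]-q[1]]; l=[np.linalg.norm(v) for v in e]; v=e[int(np.argmax(l))]
            out.append((round(cx,1),round(cy,1),round(float(np.degrees(np.arctan2(v[1],v[0]))%180),1),round(max(l),1),round(min(l),1),tuple(c.reshape(-1,2).mean(0).round())))
        return out
def go(x,y,z,a=None):
    "units: turn (x6deg) first, then tool-axis shifts (x25mm) after the turn; mm, a = azimuth of tool y"
    p,R,o=pose(); t=0
    c=az()
    if a is not None: t=(a-c+90)%180-90; c+=t
    t=-t/6; c=np.radians(c); d=(np.array([x,y,z])-p*1000)/25
    print("turn %.2f  tool x %.2f y %.2f z %.2f | az %.1f tcp %s F %s gf %.1f w %.3f t %.1f j6 %.2f"%(t,-np.sin(c)*d[0]+np.cos(c)*d[1],np.cos(c)*d[0]+np.sin(c)*d[1],-d[2],az(),(p*1000).round(1),o["contact_force"].round(1),o["gripper_force"],o["grip_width"],o["t"],o["joint_pos"][5]))
E
python3 - <<'E'
from h import *
c=Cam("top")
print("blue",c.blobs((105,120,40),(125,255,255),.056))
print("red",c.blobs((0,170,60),(6,255,255),.09,15)); print("orange",c.blobs((8,150,60),(18,255,255),.07)); print("yellow",c.blobs((24,120,60),(34,255,255),.024))
print("cyan",c.blobs((95,120,40),(105,255,255),.07))
print("cells b c", c.plane(np.array([(316,309),(384,296),(452,291)])/1.5625,.062)*1000,"post tip/flange",c.plane(np.array([[532,321]])/1.5625,.095)*1000,c.plane(np.array([[526,327]])/1.5625,.015)*1000)
print("knob",c.plane(np.array([[232,316]])/1.5625,.09)*1000)
go(0,0,0)
E
```

```text
blue [(449.4, -168.0, 19.6, np.float32(95.4), np.float32(59.1), (np.float64(302.0), np.float64(252.0))), (453.7, 137.7, 1.1, np.float32(93.8), np.float32(59.0), (np.float64(198.0), np.float64(250.0))), (481.1, -16.2, 159.0, np.float32(95.9), np.float32(57.6), (np.float64(251.0), np.float64(241.0)))]
red [(586.6, 285.4, 47.4, np.float32(34.7), np.float32(32.8), (np.float64(148.0), np.float64(201.0))), (649.0, -130.1, 10.8, np.float32(43.3), np.float32(12.8), (np.float64(290.0), np.float64(183.0))), (767.0, -21.1, 63.2, np.float32(25.8), np.float32(8.4), (np.float64(254.0), np.float64(144.0)))]
orange [(646.1, -130.6, 12.4, np.float32(95.9), np.float32(58.2), (np.float64(290.0), np.float64(186.0))), (766.2, -21.2, 65.9, np.float32(61.1), np.float32(39.3), (np.float64(254.0), np.float64(147.0)))]
yellow [(422.2, -314.5, 7.1, np.float32(118.5), np.float32(110.2), (np.float64(350.0), np.float64(263.0))), (584.5, 295.1, 112.9, np.float32(64.2), np.float32(33.0), (np.float64(151.0), np.float64(207.0)))]
cyan [(427.6, 290.0, 91.3, np.float32(59.1), np.float32(54.8), (np.float64(145.0), np.float64(256.0)))]
cells b c [[ 606.14465369  131.58750724   62.        ]
 [ 633.9021103     1.48814377   62.        ]
 [ 645.97448107 -129.64523981   62.        ]] post tip/flange [[ 583.00461678 -276.10703702   95.        ]] [[ 586.22586628 -280.64808812   15.        ]]
knob [[584.26394557 285.27986244  90.        ]]
turn 0.00  tool x -0.00 y -26.98 z 9.51 | az 69.0 tcp [241.9 629.7 237.9] F [0.4 0.6 0.8] gf 0.0 w 1.000 t 0.2 j6 -0.04
```

```bash
python3 -c "
from h import *
go(585,285,210)"
```

```text
turn 0.00  tool x -17.76 y -7.95 z 1.11 | az 69.0 tcp [241.9 629.7 237.9] F [0.4 0.6 0.8] gf 0.0 w 1.000 t 0.2 j6 -0.04
```

{"method": "send_rows", "body": {"increments": [[-0.9, -0.4, 0.05, 0, 1], [-0.9, -0.4, 0.05, 0, 1], [-0.9, -0.4, 0.05, 0, 1], [-0.9, -0.4, 0.05, 0, 1], [-0.9, -0.4, 0.05, 0, 1], [-0.9, -0.4, 0.05, 0, 1], [-0.9, -0.4, 0.05, 0, 1], [-0.9, -0.4, 0.05, 0, 1], [-0.9, -0.4, 0.05, 0, 1], [-0.9, -0.4, 0.05, 0, 1], [-0.9, -0.4, 0.05, 0, 1], [-0.9, -0.4, 0.05, 0, 1], [-0.9, -0.4, 0.05, 0, 1], [-0.9, -0.4, 0.05, 0, 1], [-0.9, -0.4, 0.05, 0, 1], [-0.9, -0.4, 0.05, 0, 1], [-0.9, -0.4, 0.05, 0, 1], [-0.9, -0.4, 0.05, 0, 1], [-0.9, -0.4, 0.05, 0, 1], [-0.6, -0.35, 0.15, 0, 1]]}}

```text
t: 2.2
tool_pos: [0.5851, 0.2848, 0.2112]
ee_rot: [0.0, 0.183, 0.983, 0.0]
contact_force: [-0.2, 0.5, -0.3]
grip_width: 1.001
gripper_force: 0.0
```

{"method": "send_rows", "body": {"increments": [[0, 0, 0, 0, 1], [0, 0, 0, 0, 1], [0, 0, 0, 0, 1]]}}

```text
t: 2.5
tool_pos: [0.5831, 0.2866, 0.2112]
ee_rot: [-0.0, 0.182, 0.983, 0.0]
contact_force: [0.4, -0.9, 0.3]
grip_width: 1.0
gripper_force: 0.0
```

```bash
python3 -c "
from h import *
go(585,285,210)
c=Cam('wrist'); c.save('w1.png')
print('red',c.blobs((0,150,60),(6,255,255),.094)); print('yel',c.blobs((22,120,60),(34,255,255),.05))"
```

```text
turn 0.00  tool x -0.09 y -0.03 z 0.05 | az 69.0 tcp [583.1 286.6 211.2] F [ 0.4 -0.9  0.3] gf 0.0 w 1.000 t 2.5 j6 -0.79
red [(584.9, 292.7, 95.3, np.float32(39.6), np.float32(37.0), (np.float64(265.0), np.float64(184.0))), (540.9, 324.0, 70.0, np.float32(7.1), np.float32(5.2), (np.float64(281.0), np.float64(126.0)))]
yel [(622.7, 293.8, 98.1, np.float32(36.6), np.float32(10.2), (np.float64(277.0), np.float64(203.0))), (599.2, 263.7, 174.6, np.float32(29.7), np.float32(10.3), (np.float64(244.0), np.float64(192.0))), (571.3, 305.8, 65.9, np.float32(27.4), np.float32(11.3), (np.float64(271.0), np.float64(157.0)))]
```

View pics/w1.png

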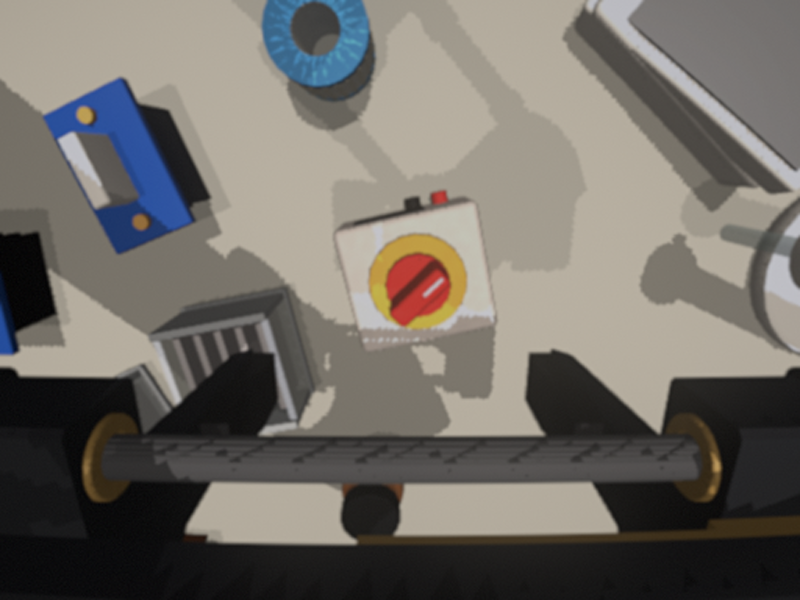

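```bash
python3 -c "
from h import *
c=Cam('wrist'); h=c.hsv()
m=cv2.inRange(h,(0,120,60),(34,255,255)); m[:110]=0; m[230:]=0;m[:,:200]=0;m[:,330:]=0
m[:135]=0
print('disc',c.blobs(0,0,.052,200,m))
ms=cv2.inRange(h,(0,0,150),(34,60,255))
k=c.f[165:215,235:305]; cv2.imwrite('pics/k1.png',cv2.resize(k,None,fx=10,fy=10,interpolation=cv2.INTER_CUBIC))
"
```

```text
disc [(593.7, 292.3, 69.0, np.float32(65.9), np.float32(65.6), (np.float64(267.0), np.float64(179.0)))]
```

View pics/k1.png

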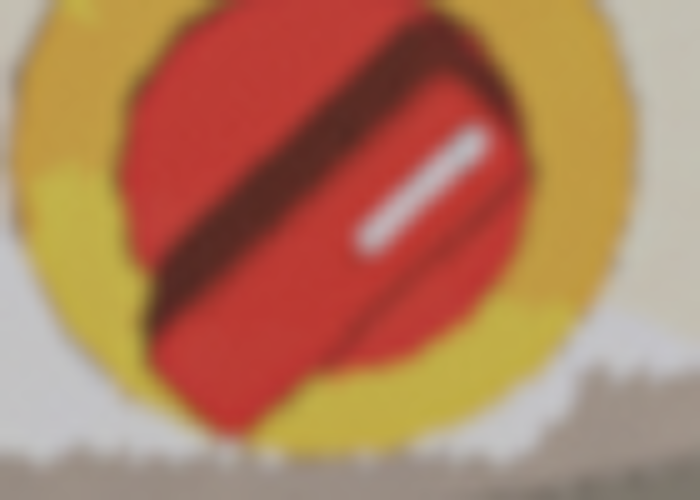

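```bash
python3 -c "
from h import *
c=Cam('wrist')
w=c.plane([(250,200),(258.5,208.5),(287.5,183.5),(279,172.5)],.094)*1000
print(w, w.mean(0)); 
d=w[3]-w[0];e=w[2]-w[1];print(np.degrees(np.arctan2(d[1],d[0])),np.degrees(np.arctan2(e[1],e[0])))
go(586,290,120,22)
"
```

```text
[[595.37784258 273.5542153   94.        ]
 [606.25934826 278.0124692   94.        ]
 [592.82453162 312.0686469   94.        ]
 [580.09388255 308.22952032  94.        ]] [593.63890125 292.96621293  94.        ]
113.78662001983574 111.52873138005289
turn 7.84  tool x 0.08 y 0.15 z 3.66 | az 69.1 tcp [583.3 286.8 211.5] F [ 0.6  0.9 -0. ] gf 0.0 w 1.000 t 2.6 j6 -0.79
```

{"method": "send_rows", "body": {"increments": [[0, 0, 0, 1, 1], [0, 0, 0, 1, 1], [0, 0, 0, 1, 1], [0, 0, 0, 1, 1], [0, 0, 0, 1, 1], [0, 0, 0, 1, 1], [0, 0, 0, 1, 1], [0, 0, 0, 0.73, 1], [0.05, 0.47, 0.7, 0, 1], [0, 0, 1, 0, 1], [0, 0, 1, 0, 1], [0, 0, 1, 0, 1], [0, 0, 0.8, 0, 1], [0, 0, 0.5, 0, 1], [0, 0, 0.4, 0, 1], [0, 0, 0.3, 0, 1], [0, 0, 0, 0, 1], [0, 0, 0, 0, 1]]}}

```text
t: 4.45
tool_pos: [0.5947, 0.2918, 0.0694]
ee_rot: [0.0, 0.555, 0.832, 0.0]
contact_force: [-0.0, -0.1, 0.6]
grip_width: 1.003
gripper_force: 0.0
```

```bash
python3 -c "
from h import *
go(593.6,292.6,68,22.7)"
```

```text
turn -0.02  tool x 0.05 y -0.03 z 0.06 | az 22.6 tcp [594.7 291.8  69.4] F [-0.  -0.1  0.6] gf 0.0 w 1.003 t 4.5 j6 0.02
```

{"method": "send_rows", "body": {"increments": [[0, 0, 0, 0, -1], [0, 0, 0, 0, -1], [0, 0, 0, 0, -1], [0, 0, 0, 0, -1], [0, 0, 0, 0, -1], [0, 0, 0, 0, -1], [0, 0, 0, 0, -1], [0, 0, 0, 0, -1], [0, 0, 0, 0, -1], [0, 0, 0, 0, -1]], "squeeze": 15}}

```text
t: 5.45
tool_pos: [0.5948, 0.2917, 0.0687]
ee_rot: [0.0, 0.555, 0.832, 0.001]
contact_force: [2.0, 0.1, -3.2]
grip_width: 0.16
gripper_force: 15.0
```

```bash
python3 -c "
from h import *
go(593.6,292.6,68,22.7)
print(pose()[2]['ft_torque'])"
```

```text
turn -0.02  tool x 0.05 y -0.03 z 0.03 | az 22.6 tcp [594.8 291.7  68.7] F [ 2.   0.1 -3.2] gf 15.0 w 0.160 t 5.5 j6 0.02
[ 0.06375964 -0.2240111  -0.04106249]
```

{"method": "send_rows", "body": {"increments": [[0, 0, 0, -1, -1], [0, 0, 0, -1, -1], [0, 0, 0, -1, -1], [0, 0, 0, -1, -1], [0, 0, 0, -1, -1], [0, 0, 0, -1, -1], [0, 0, 0, -1, -1], [0, 0, 0, -1, -1], [0, 0, 0, -1, -1], [0, 0, 0, -0.8, -1], [0, 0, 0, -0.3, -1], [0, 0, 0, 0, -1], [0, 0, 0, 0, -1]]}}

```text
t: 6.75
tool_pos: [0.5964, 0.2939, 0.0688]
ee_rot: [0.002, 0.06, 0.998, 0.002]
contact_force: [6.7, 7.0, -6.7]
grip_width: 0.163
gripper_force: 15.0
```

```bash
python3 -c "
from h import *
go(593.6,292.6,68,22.7)
print(pose()[2]['ft_torque'])"
```

```text
turn 10.07  tool x -0.01 y -0.13 z 0.03 | az 83.1 tcp [596.4 293.9  68.8] F [ 6.7  7.  -6.7] gf 15.0 w 0.163 t 6.8 j6 -1.03
[ 1.04957652 -0.98587366 -0.33700502]
```

{"method": "send_rows", "body": {"increments": [[0, 0, 0, 0.1, -1], [0, 0, 0, 0, 1], [0, 0, 0, 0, 1], [0, 0, 0, 0, 1], [0, 0, 0, 0, 1], [0, 0, 0, 0, 1], [0, 0, -0.5, 0, 1], [0, 0, -1, 0, 1], [0, 0, -1, 0, 1], [0, 0, -1, 0, 1], [0, 0, -1, 0, 1], [0, 0, -1, 0, 1], [0, 0, 0, 0, 1], [0, 0, 0, 0, 1]]}}

```text
t: 8.15
tool_pos: [0.5946, 0.2917, 0.2072]
ee_rot: [0.001, 0.065, 0.998, 0.0]
contact_force: [-0.4, -0.3, -0.6]
grip_width: 0.998
gripper_force: 0.0
```

```bash
python3 -c "
from h import *
c=Cam('wrist'); c.save('w2.png'); go(0,0,0)
h=c.hsv()
m=cv2.inRange(h,(0,120,60),(34,255,255)); m[:130]=0; m[230:]=0;m[:,:200]=0;m[:,330:]=0
print('disc',c.blobs(0,0,.052,200,m))
"
```

```text
turn 0.00  tool x 22.05 y -14.61 z 8.22 | az 82.6 tcp [593.8 291.3 205.6] F [ 0.5 -0.1 -1. ] gf 0.0 w 1.004 t 8.2 j6 -1.02
disc [(593.8, 292.6, 172.5, np.float32(66.0), np.float32(65.7), (np.float64(259.0), np.float64(172.0)))]
```

View pics/w2.png

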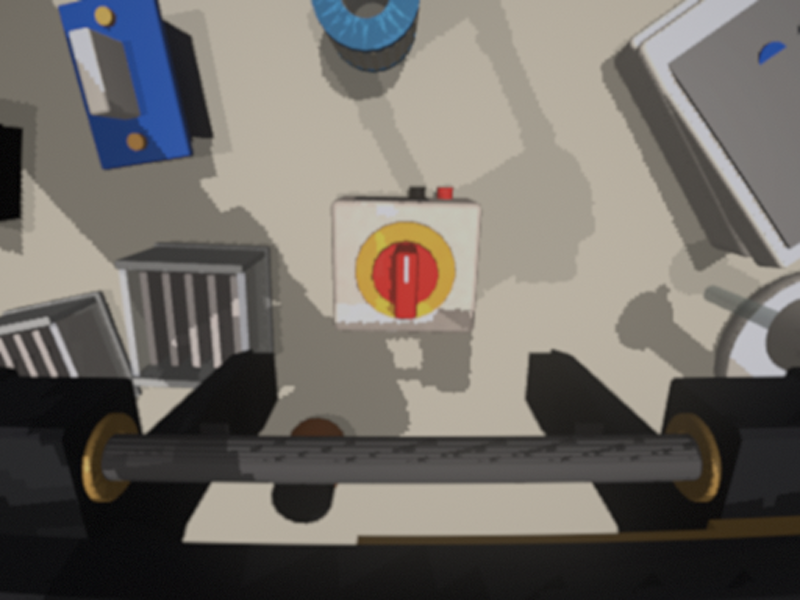

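{"method": "send_rows", "body": {"increments": [[0, 0, 0, 1, 1], [0, 0, 0, 1, 1], [0, 0, 0, 1, 1], [0, 0, 0, 1, 1], [0, 0, 0, 1, 1], [0, 0, 0, 1, 1], [0, 0, 0, 1, 1], [0, 0, 0, 1, 1], [0, 0, 0, 1, 1], [0, 0, 0, 1, 1], [0, 0, 0, 1, 1], [0, 0, 0, 1, 1], [0, 0, 0, 1, 1], [0, 0, 0, 1, 1], [0, 0, 0, 1, 1], [0, 0, 0, 1, 1], [0, 0, 0, 1, 1], [0, 0, 0, 1, 1], [0, 0, 0, 1, 1], [0, 0, 0, 1, 1]]}}

```text
t: 10.2
tool_pos: [0.5929, 0.2909, 0.2034]
ee_rot: [-0.0, 0.897, 0.441, -0.002]
contact_force: [0.2, -0.4, 0.2]
grip_width: 0.998
gripper_force: 0.0
```

{"method": "send_rows", "body": {"increments": [[0, 0, 0, 1, 1], [0, 0, 0, 1, 1], [0, 0, 0, 1, 1], [0, 0, 0, 1, 1], [0, 0, 0, 1, 1], [0, 0, 0, 1, 1], [0, 0, 0, 1, 1]]}}

```text
t: 10.9
tool_pos: [0.5929, 0.2909, 0.2034]
ee_rot: [0.001, 0.996, 0.09, -0.002]
contact_force: [-0.6, 0.5, 0.8]
grip_width: 0.998
gripper_force: 0.0
```

{"method": "send_rows", "body": {"increments": [[-0.06, 1, 0, 0, 1], [-0.06, 1, 0, 0, 1], [-0.06, 1, 0, 0, 1], [-0.06, 1, 0, 0, 1], [-0.06, 1, 0, 0, 1], [-0.06, 1, 0, 0, 1], [-0.06, 1, 0, 0, 1], [-0.06, 1, 0, 0, 1], [-0.06, 1, 0, 0, 1], [-0.06, 1, 0, 0, 1], [-0.06, 1, 0, 0, 1], [-0.06, 1, 0, 0, 1], [-0.06, 1, 0, 0, 1], [-0.06, 1, 0, 0, 1], [-0.06, 1, 0, 0, 1], [-0.06, 1, 0, 0, 1], [-0.06, 0.9, 0, 0, 1], [0, 0, 0, 0, 1], [0, 0, 0, 0, 1]]}}

```text
t: 12.8
tool_pos: [0.6458, -0.1284, 0.2041]
ee_rot: [-0.001, 0.996, 0.092, -0.002]
contact_force: [-0.3, 0.1, 0.0]
grip_width: 1.003
gripper_force: 0.0
```

```bash
python3 -c "
from h import *
c=Cam('wrist'); c.save('w3.png'); go(648,-130,74,-79)
print('red',c.blobs((0,150,60),(6,255,255),.104)); print('or',c.blobs((8,150,60),(18,255,255),.07)); 
"
```

```text
turn -0.07  tool x 0.06 y 0.10 z 5.22 | az -79.4 tcp [ 646.  -127.8  204.5] F [-0.6  0.4  0.3] gf 0.0 w 1.002 t 12.8 j6 1.15
red [(651.6, -131.1, 12.7, np.float32(47.1), np.float32(11.0), (np.float64(259.0), np.float64(182.0))), (770.3, -37.1, 67.4, np.float32(25.9), np.float32(7.1), (np.float64(166.0), np.float64(12.0)))]
or [(649.7, -131.7, 12.7, np.float32(97.4), np.float32(58.6), (np.float64(259.0), np.float64(173.0))), (773.7, -32.5, 66.8, np.float32(59.9), np.float32(35.6), (np.float64(172.0), np.float64(20.0)))]
```

View pics/w3.png

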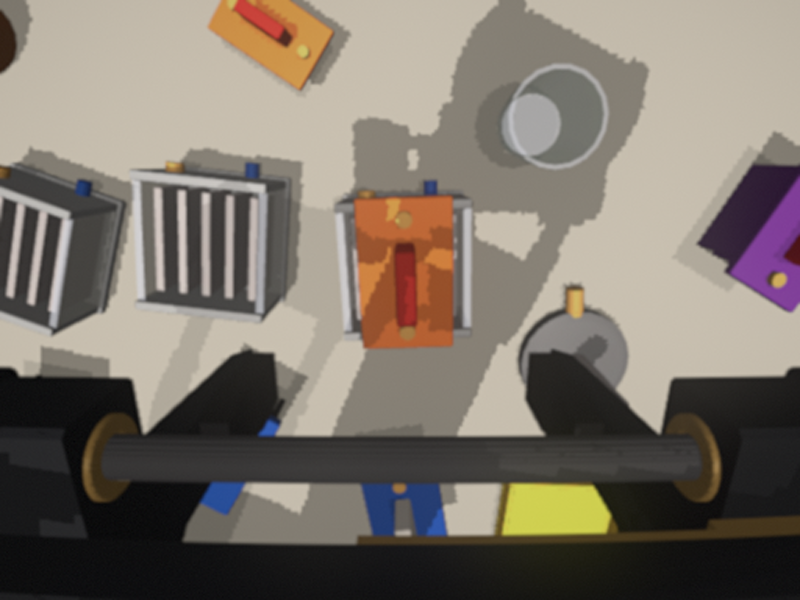

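{"method": "send_rows", "body": {"increments": [[0.13, 0.19, 0.5, -0.35, 1], [0, 0, 1, 0, 1], [0, 0, 1, 0, 1], [0, 0, 1, 0, 1], [0, 0, 0.8, 0, 1], [0, 0, 0.5, 0, 1], [0, 0, 0.4, 0, 1], [0, 0, 0, 0, 1], [0, 0, 0, 0, 1]]}}

```text
t: 13.75
tool_pos: [0.6515, -0.1323, 0.0768]
ee_rot: [0.0, 0.994, 0.111, 0.0]
contact_force: [0.3, -0.4, -0.2]
grip_width: 1.003
gripper_force: 0.0
```

```bash
python3 -c "
from h import *
go(650.3,-131.7,74.5,-77.3)
"
```

```text
turn 0.00  tool x -0.04 y -0.04 z 0.09 | az -77.3 tcp [ 651.5 -132.3   76.8] F [ 0.3 -0.4 -0.2] gf 0.0 w 1.003 t 13.8 j6 1.11
```

{"method": "send_rows", "body": {"increments": [[0, 0, 0.05, 0, -1], [0, 0, 0, 0, -1], [0, 0, 0, 0, -1], [0, 0, 0, 0, -1], [0, 0, 0, 0, -1], [0, 0, 0, 0, -1], [0, 0, 0, 0, -1], [0, 0, 0, 0, -1], [0, 0, 0, 0, -1], [0, 0, 0, 0, -1]], "squeeze": 25}}

```text
t: 14.75
tool_pos: [0.6509, -0.1323, 0.0749]
ee_rot: [-0.0, 0.994, 0.111, -0.0]
contact_force: [0.2, 1.2, -0.4]
grip_width: 0.133
gripper_force: 25.0
```

{"method": "send_rows", "body": {"increments": [[0, 0, -0.2, 0, -1], [0, 0, -0.2, 0, -1], [0, 0, -0.2, 0, -1], [0, 0, -0.2, 0, -1]]}}

```text
t: 15.15
tool_pos: [0.651, -0.1325, 0.0955]
ee_rot: [-0.0, 0.994, 0.111, 0.0]
contact_force: [0.1, 0.6, -1.7]
grip_width: 0.134
gripper_force: 25.0
```

```bash
python3 -c "
from h import *
go(0,0,0)
"
```

```text
turn 0.00  tool x -24.24 y -10.90 z 3.82 | az -77.3 tcp [ 651.  -132.5   95.5] F [ 0.1  0.6 -1.7] gf 25.0 w 0.134 t 15.2 j6 1.11
```

{"method": "send_rows", "body": {"increments": [[0, 0, -0.5, 0, -1], [0, 0, -0.8, 0, -1], [0, 0, -0.8, 0, -1], [0, 0, -0.8, 0.93, -1], [-0.5, 0.3, -0.3, 0, -1], [-0.9, 0.55, 0, 0, -1], [-0.9, 0.55, 0, 0, -1], [-0.9, 0.55, 0, 0, -1], [-0.9, 0.55, 0, 0, -1], [-0.9, 0.55, 0, 0, -1], [-0.9, 0.55, 0, 0, -1], [-0.9, 0.55, 0, 0, -1], [-0.9, 0.55, 0, 0, -1], [-0.9, 0.55, 0, 0, -1], [-0.9, 0.55, 0, 0, -1], [-0.5, 0.28, 0, 0, -1], [0, 0, 0, 0, -1], [0, 0, 0, 0, -1]]}}

```text
t: 16.95
tool_pos: [0.4217, -0.3142, 0.175]
ee_rot: [-0.0, 0.998, 0.062, 0.0]
contact_force: [-1.5, -0.4, -1.7]
grip_width: 0.139
gripper_force: 25.0
```

```bash
python3 -c "
from h import *
go(422,-314.5,80,-82.9)
c=Cam('wrist');c.save('w4.png')
print('yellow',c.blobs((24,120,60),(34,255,255),.024,400))
"
```

```text
turn 0.00  tool x 0.01 y 0.01 z 3.80 | az -82.9 tcp [ 421.7 -314.2  175. ] F [-1.5 -0.4 -1.7] gf 25.0 w 0.139 t 16.9 j6 0.76
yellow []
```

View pics/w4.png

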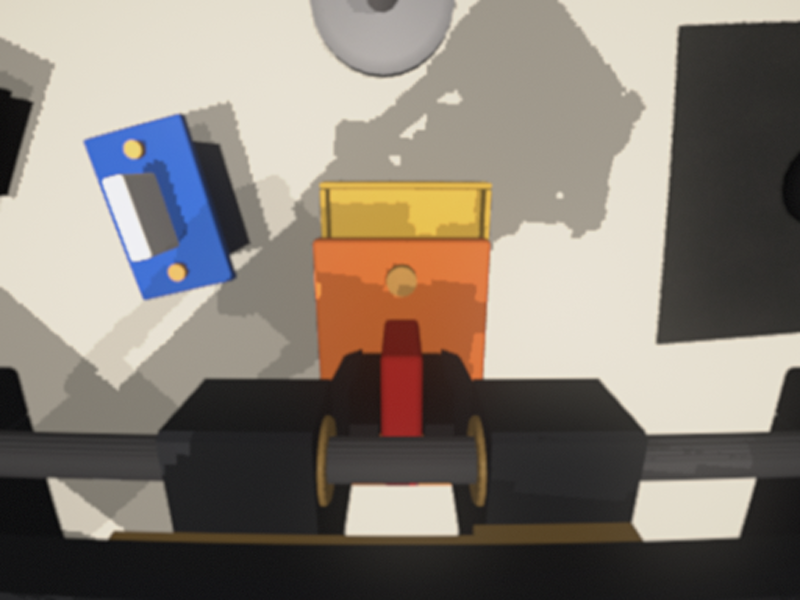

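{"method": "send_rows", "body": {"increments": [[0, 0, 0.5, 0, -1], [0, 0, 0.8, 0, -1], [0, 0, 0.8, 0, -1], [0, 0, 0.8, 0, -1], [0, 0, 0.5, 0, -1], [0, 0, 0.3, 0, -1], [0, 0, 0.2, 0, -1], [0, 0, 0.15, 0, -1], [0, 0, 0.1, 0, -1], [0, 0, 0.1, 0, -1], [0, 0, 0.05, 0, -1], [0, 0, 0, 0, -1]]}}

```text
t: 18.2
tool_pos: [0.4218, -0.3144, 0.0676]
ee_rot: [0.0, 0.998, 0.062, 0.0]
contact_force: [0.2, 0.2, -1.8]
grip_width: 0.132
gripper_force: 25.0
```

{"method": "send_rows", "body": {"increments": [[0, 0, 0.05, 0, -1], [0, 0, 0.03, 0, -1], [0, 0, 0, 0, -1]]}}

```text
t: 18.5
tool_pos: [0.4217, -0.3143, 0.0654]
ee_rot: [-0.0, 0.998, 0.062, -0.0]
contact_force: [0.6, -0.1, -2.1]
grip_width: 0.138
gripper_force: 25.0
```

{"method": "send_rows", "body": {"increments": [[0, 0, 0.04, 0, -1], [0, 0, 0.04, 0, -1], [0, 0, 0, 0, -1]]}}

```text
t: 18.8
tool_pos: [0.422, -0.3145, 0.0648]
ee_rot: [0.0, 0.998, 0.062, 0.0]
contact_force: [-2.9, 3.0, 7.3]
grip_width: 0.136
gripper_force: 25.0
```

{"method": "send_rows", "body": {"increments": [[0, 0, -0.02, 0, -1], [0, 0, 0, 0, 1], [0, 0, 0, 0, 1], [0, 0, 0, 0, 1], [0, 0, 0, 0, 1], [0, 0, 0, 0, 1], [0, 0, 0, 0, 1], [0, 0, -0.5, 0, 1], [0, 0, -1, 0, 1], [0, 0, -1, 0, 1], [0, 0, -1, 0, 1], [0, 0, -1, -0.5, 1], [0, 0, -0.6, -0.8, 1], [0, 0, 0, -0.78, 1]]}}

```text
t: 20.2
tool_pos: [0.4235, -0.3158, 0.1959]
ee_rot: [0.003, 0.985, 0.172, 0.002]
contact_force: [0.1, -0.3, -0.4]
grip_width: 1.003
gripper_force: 0.0
```

{"method": "send_rows", "body": {"increments": [[0.5, -0.86, 0, 0, 1], [0.5, -0.86, 0, 0, 1], [0.5, -0.86, 0, 0, 1], [0.5, -0.86, 0, 0, 1], [0.5, -0.86, 0, 0, 1], [0.5, -0.86, 0, 0, 1], [0, 0, 0, 0, 1], [0, 0, 0, 0, 1]]}}

```text
t: 21.0
tool_pos: [0.4494, -0.1677, 0.1923]
ee_rot: [0.001, 0.985, 0.171, 0.0]
contact_force: [-0.1, -0.8, 0.6]
grip_width: 1.003
gripper_force: 0.0
```

```bash
python3 -c "
from h import *
go(449,-168,61,-70.4)
c=Cam('wrist');c.save('w5.png')
print('blue',c.blobs((105,120,40),(125,255,255),.056,300))
t=Cam('top');print('blue',t.blobs((105,120,40),(125,255,255),.056));print('or',t.blobs((8,150,60),(18,255,255),.06))
print('red',t.blobs((0,170,60),(6,255,255),.094,15));print('cyan',t.blobs((95,120,40),(105,255,255),.07))
"
```

```text
turn 0.02  tool x -0.02 y 0.01 z 5.25 | az -70.3 tcp [ 449.4 -167.7  192.3] F [-0.1 -0.8  0.6] gf 0.0 w 1.003 t 21.0 j6 0.82
blue [(450.0, -170.1, 19.5, np.float32(95.3), np.float32(57.5), (np.float64(257.0), np.float64(176.0))), (481.7, -19.0, 159.4, np.float32(96.3), np.float32(59.8), (np.float64(116.0), np.float64(92.0)))]
blue [(415.8, -180.4, 110.4, np.float32(55.7), np.float32(23.5), (np.float64(307.0), np.float64(265.0))), (453.7, 137.7, 1.1, np.float32(93.8), np.float32(58.9), (np.float64(198.0), np.float64(250.0))), (481.2, -16.1, 159.0, np.float32(95.9), np.float32(57.7), (np.float64(251.0), np.float64(241.0)))]
or [(396.3, -337.4, 160.8, np.float32(56.3), np.float32(23.0), (np.float64(360.0), np.float64(271.0))), (595.2, 293.2, 64.6, np.float32(44.5), np.float32(44.3), (np.float64(148.0), np.float64(200.0))), (769.5, -21.0, 65.9, np.float32(61.5), np.float32(39.9), (np.float64(254.0), np.float64(147.0)))]
red [(585.2, 273.9, 171.6, np.float32(33.5), np.float32(13.2), (np.float64(152.0), np.float64(202.0))), (590.5, 293.4, 172.9, np.float32(36.5), np.float32(15.8), (np.float64(146.0), np.float64(200.0))), (720.2, -384.7, 159.7, np.float32(40.3), np.float32(6.6), (np.float64(375.0), np.float64(161.0))), (765.0, -20.9, 63.1, np.float32(25.7), np.float32(9.8), (np.float64(254.0), np.float64(145.0)))]
cyan [(427.6, 291.2, 93.8, np.float32(55.7), np.float32(55.5), (np.float64(145.0), np.float64(256.0)))]
```

View pics/w5.png

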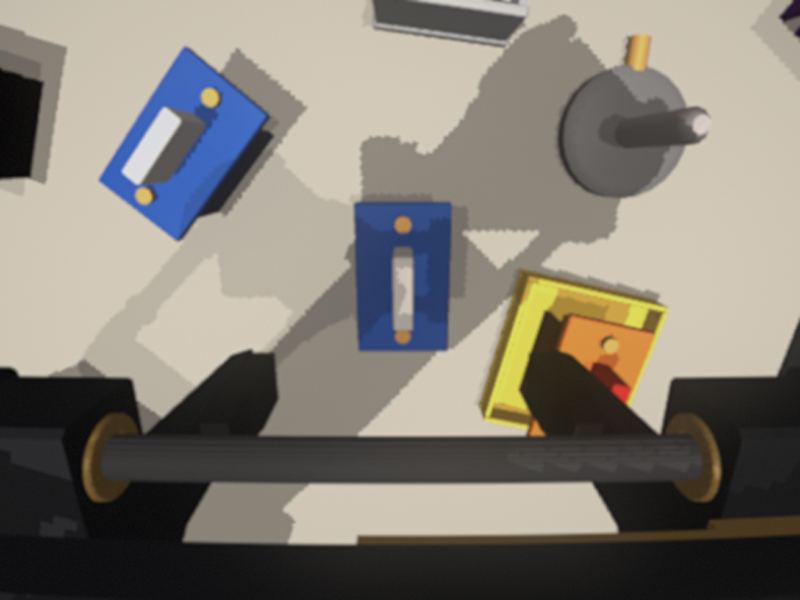

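```bash
cat >> h.py <<'E'
def cell(name=None):
    "fixed plate tops at z=48: bright elongated blobs near the image middle"
    c=Cam("wrist"); 
    if name: c.save(name)
    g=cv2.cvtColor(c.f,cv2.COLOR_BGR2GRAY); res=[]
    for th in (90,110,130,150,170,190):
        m=(g>th).astype(np.uint8)*255; m[225:]=0
        b=[r for r in c.blobs(0,0,.048,40,m) if 45<r[3]<78 and 3<r[4]<11]
        print(th,[(float(r[0]),float(r[1]),r[2],float(r[3].round()),float(r[4].round())) for r in b])
E
echo ok
```

```text
ok
```

{"method": "send_rows", "body": {"increments": [[0.4, 0, 0, 0, 1], [0.8, 0, 0, 0.6, 1], [1, 0, 0, 0.57, 1], [1, 0, 0, 0, 1], [1, 0, 0, 0, 1], [1, 0, 0, 0, 1], [1, 0.1, 0, 0, 1], [1, 0.2, 0, 0, 1], [0.7, 0.1, 0, 0, 1], [0.3, 0, 0, 0, 1], [0, 0, 0, 0, 1], [0, 0, 0, 0, 1]]}}

```text
t: 22.3
tool_pos: [0.6494, -0.128, 0.191]
ee_rot: [-0.0, 0.994, 0.109, -0.001]
contact_force: [0.2, 0.3, 0.2]
grip_width: 0.999
gripper_force: 0.0
```

```bash
python3 -c "
from h import *
go(650,-131,200); cell('w6.png')"
```

```text
turn 0.00  tool x -0.00 y 0.12 z -0.36 | az -77.4 tcp [ 649.4 -128.   191. ] F [0.2 0.3 0.2] gf 0.0 w 0.999 t 22.3 j6 1.12
90 []
110 []
130 [(631.0, -102.6, 13.0, 47.0, 6.0)]
150 [(630.5, -102.6, 11.0, 46.0, 4.0)]
170 []
190 [(637.3, -90.9, 12.6, 78.0, 4.0), (606.1, 104.9, 170.0, 69.0, 4.0), (638.9, 18.9, 4.6, 68.0, 3.0), (637.6, 35.2, 3.8, 68.0, 3.0)]
```

View pics/w6.png

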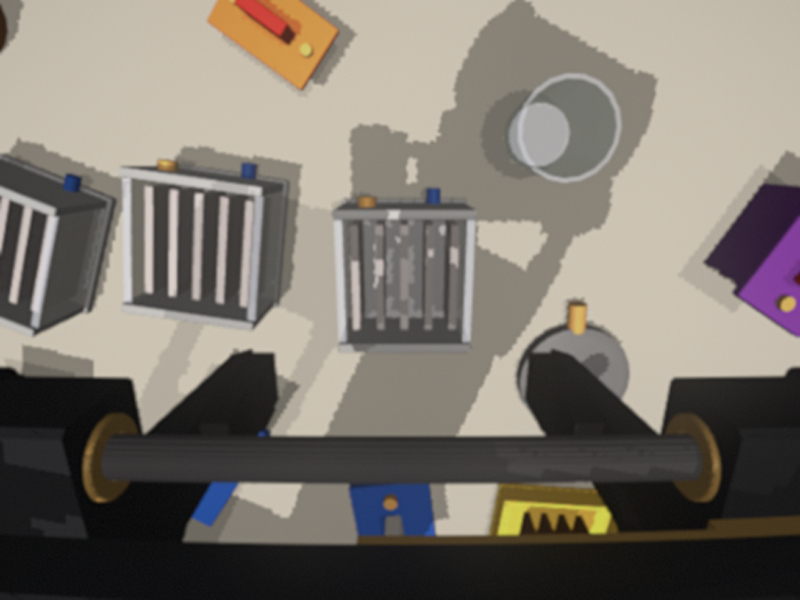

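```bash
cat >> h.py <<'E'
import pickle
def snap(n):
    c=Cam("wrist"); pickle.dump(c.__dict__,open(n+".pkl","wb")); go(0,0,0)
def load(n):
    c=Cam.__new__(Cam); c.__dict__=pickle.load(open(n+".pkl","rb")); return c
E
python3 -c "
from h import *
snap('cA')"
```

```text
turn 0.00  tool x -24.23 y -10.64 z 7.65 | az -77.4 tcp [ 649.1 -128.   191.4] F [-0.5 -0.1  0.2] gf 0.0 w 1.000 t 22.4 j6 1.12
```

{"method": "send_rows", "body": {"increments": [[0, -0.5, 0, 0, 1], [0.1, -0.9, 0, 0, 1], [0.1, -0.9, 0, -0.5, 1], [0.1, -0.9, 0, -0.5, 1], [0.1, -0.9, 0, 0, 1], [0.1, -0.8, 0, 0, 1], [0.1, -0.4, 0, 0, 1], [0, 0, 0, 0, 1], [0, 0, 0, 0, 1]]}}

```text
t: 23.3
tool_pos: [0.6291, 0.0038, 0.1917]
ee_rot: [0.0, 0.987, 0.162, 0.0]
contact_force: [0.5, 0.1, -0.3]
grip_width: 0.998
gripper_force: 0.0
```

```bash
python3 -c "
from h import *
snap('cB')"
```

```text
turn 0.00  tool x -23.90 y -7.89 z 7.67 | az -71.4 tcp [629.2   3.4 191.7] F [ 0.  -0.2  0.2] gf 0.0 w 0.997 t 23.4 j6 1.21
```

{"method": "send_rows", "body": {"increments": [[0, -0.5, 0, 0, 1], [0, -0.9, 0, 0, 1], [0, -0.9, 0, 0, 1], [0, -0.9, 0, 0, 1], [0, -0.9, 0, 0, 1], [0, -0.8, 0, 0, 1], [0, -0.4, 0, 0, 1], [0, 0, 0, 0, 1], [0, 0, 0, 0, 1]]}}

```text
t: 24.25
tool_pos: [0.587, 0.1291, 0.1915]
ee_rot: [0.0, 0.987, 0.162, 0.0]
contact_force: [0.0, -0.3, 0.3]
grip_width: 1.0
gripper_force: 0.0
```

```bash
python3 -c "
from h import *
snap('cC')
T=[]
for n in 'ABC':
    c=load('c'+n); g=cv2.cvtColor(c.f,cv2.COLOR_BGR2GRAY)
    for bs in (15,21,31):
        m=cv2.adaptiveThreshold(g,255,cv2.ADAPTIVE_THRESH_MEAN_C,cv2.THRESH_BINARY,bs,-4); m[225:]=0
        b=[r for r in c.blobs(0,0,.048,30,m) if 45<r[3]<80 and 3<r[4]<11]
        print(n,bs,[(float(r[0]),float(r[1]),r[2],float(r[3].round()),float(r[4].round())) for r in b])
    T.append(cv2.resize(c.f[125:225,190:323],(400,300),interpolation=cv2.INTER_CUBIC))
T.append(T[0]*0)
cv2.imwrite('pics/cells.png',np.vstack([np.hstack(T[:2]),np.hstack(T[2:])]))
"
```

```text
turn 0.00  tool x -23.90 y -2.59 z 7.66 | az -71.4 tcp [587.1 128.8 191.5] F [-0.5 -0.2 -0.2] gf 0.0 w 0.994 t 24.3 j6 1.42
A 15 [(603.5, -151.0, 102.5, 66.0, 5.0), (679.6, -331.4, 71.5, 47.0, 5.0), (630.8, -103.0, 11.0, 49.0, 5.0), (648.5, -164.1, 12.0, 57.0, 5.0), (717.0, -367.9, 162.2, 58.0, 8.0), (640.4, -12.9, 4.0, 71.0, 6.0), (639.4, 3.3, 3.9, 71.0, 6.0), (638.2, 19.0, 3.9, 71.0, 6.0), (637.3, 34.7, 3.8, 70.0, 6.0)]
A 21 [(603.6, -151.5, 102.5, 67.0, 5.0), (630.8, -103.0, 11.0, 47.0, 5.0), (624.3, 70.1, 172.9, 55.0, 6.0)]
A 31 [(603.6, -151.5, 102.5, 67.0, 5.0), (630.8, -102.7, 12.9, 47.0, 5.0)]
B 15 [(660.0, -161.7, 12.4, 60.0, 6.0), (655.9, -146.2, 12.6, 62.0, 6.0), (651.9, -131.1, 12.6, 63.0, 6.0), (647.2, -115.0, 13.7, 64.0, 7.0), (641.4, -28.1, 4.2, 70.0, 5.0), (605.8, 106.3, 170.2, 70.0, 6.0), (608.5, 121.3, 169.9, 71.0, 6.0), (611.2, 137.2, 170.3, 71.0, 6.0), (614.0, 153.1, 170.5, 71.0, 6.0), (616.9, 168.7, 170.3, 70.0, 6.0), (666.5, 119.2, 84.2, 46.0, 11.0), (647.6, 238.7, 80.5, 65.0, 5.0)]
B 21 [(660.5, -161.7, 12.5, 60.0, 6.0), (656.3, -146.0, 12.7, 62.0, 6.0), (651.9
[... 322 characters left out ...]
4, 62.0, 7.0), (651.9, -131.1, 12.1, 63.0, 6.0), (647.2, -114.9, 13.9, 64.0, 7.0)]
C 15 [(650.9, -130.9, 12.9, 64.0, 7.0), (647.0, -115.4, 12.2, 66.0, 7.0), (643.2, -60.1, 12.8, 78.0, 4.0), (641.0, -28.8, 5.3, 73.0, 8.0), (640.8, -12.6, 4.4, 71.0, 6.0), (609.5, 119.1, 169.1, 73.0, 11.0), (642.9, 262.3, 80.9, 75.0, 4.0)]
C 21 [(575.2, 14.4, 108.3, 50.0, 9.0), (650.9, -130.9, 12.9, 64.0, 7.0), (647.0, -115.3, 12.5, 66.0, 7.0), (641.2, -28.6, 4.3, 72.0, 6.0), (640.8, -12.5, 4.6, 71.0, 6.0), (609.5, 118.9, 169.4, 73.0, 11.0)]
C 31 [(650.9, -130.8, 12.6, 64.0, 7.0), (647.0, -115.2, 12.6, 66.0, 7.0), (598.9, 121.0, 168.1, 51.0, 10.0), (642.0, -28.6, 4.3, 70.0, 6.0), (640.9, -12.5, 4.3, 70.0, 6.0)]
```

View pics/cells.png

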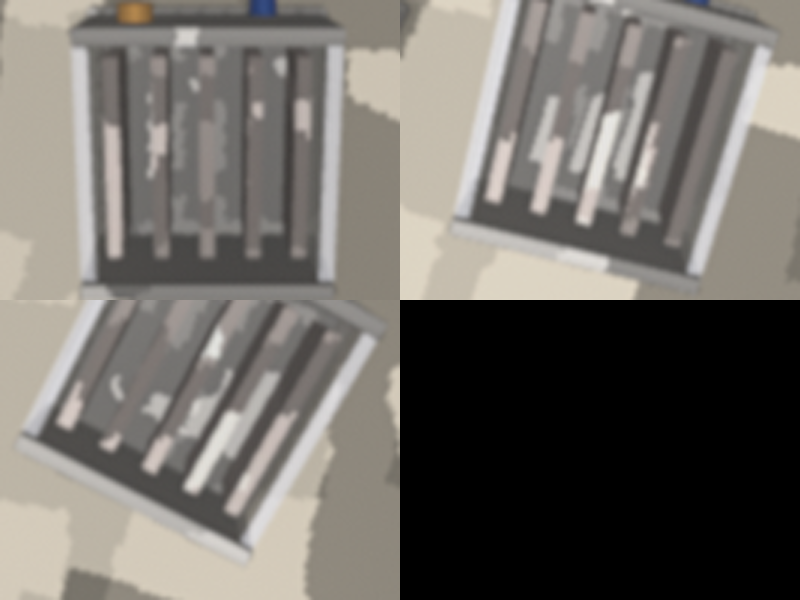

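```bash
python3 -c "
from h import *
c=load('cA'); f=lambda P,z: c.plane(np.array(P)/3.0075+[190,125],z)*1000
w=f([(72,28),(342,28),(82,292),(335,290)],.062);print(w.round(1),w.mean(0))
e=f([(110,54),(114,258),(159,54),(162,258),(207,50),(207,258),(256,50),(253,257),(304,50),(299,257)],.048)
for i in range(5):
  d=e[2*i]-e[2*i+1];print((e[2*i]+e[2*i+1]).round(1)/2,np.degrees(np.arctan2(d[1],d[0])),np.linalg.norm(d))
c=load('cB'); w=c.plane(np.array([(450-400,232),(697-400,290)])/3.0075+[190,125],.062)*1000; print(w)
go(450,-170,120,-70.5)
"
```

```text
[[ 683.9  -81.2   62. ]
 [ 702.  -162.7   62. ]
 [ 598.1 -100.    62. ]
 [ 617.2 -183.    62. ]] [ 650.3157092  -131.73850093   62.        ]
[ 641.75 -100.6    48.  ] 11.990554969816955 71.07906293923621
[ 645.3 -116.6   48. ] 12.593536534343691 71.04883095188454
[ 649.3 -131.8   48. ] 12.615040924096117 72.346170920841
[ 652.95 -147.4    48.  ] 12.665043131723559 71.98660010319466
[ 656.4  -162.95   48.  ] 12.974640445069364 72.02095966912316
[[592.27695193  42.26750478  62.        ]
 [598.86703726 -42.29554493  62.        ]]
turn -0.16  tool x -9.16 y 9.44 z 2.86 | az -71.4 tcp [587.1 128.8 191.5] F [-0.5 -0.2 -0.2] gf 0.0 w 0.994 t 24.3 j6 1.42
```

{"method": "send_rows", "body": {"increments": [[0, 0, 0, 1, 1], [0, 0, 0, 1, 1], [0, 0, 0, 0.92, 1], [-0.5, 0, 0, 0, 1], [-0.9, 0, 0, 0, 1], [-0.9, -0.1, 0, 0, 1], [-0.9, -0.2, 0, 0, 1], [-0.9, -0.16, 0, 0, 1], [-0.8, 0, 0, 0, 1], [-0.43, 0, 0, 0, 1], [0, 0, 0, 0, 1], [0, 0, 0, 0, 1]]}}

```text
t: 25.5
tool_pos: [0.4539, 0.1384, 0.1918]
ee_rot: [-0.0, 1.0, 0.009, 0.001]
contact_force: [0.6, 0.3, 0.4]
grip_width: 0.998
gripper_force: 0.0
```

```bash
python3 -c "
from h import *
c=Cam('wrist'); print('blue',c.blobs((105,120,40),(125,255,255),.056,300))
go(453.7,137.7,61,-88.9)
"
```

```text
blue [(452.9, 137.4, 0.3, np.float32(95.9), np.float32(58.0), (np.float64(256.0), np.float64(177.0))), (482.0, -15.2, 158.7, np.float32(96.0), np.float32(60.4), (np.float64(410.0), np.float64(151.0)))]
turn -0.00  tool x -0.02 y 0.03 z 5.23 | az -88.9 tcp [454.2 138.4 191.8] F [ 0.4 -0.9 -0. ] gf 0.0 w 0.999 t 25.6 j6 1.80
```

{"method": "send_rows", "body": {"increments": [[-0.04, 0.06, 0.5, 0.1, 1], [0, 0, 1, 0, 1], [0, 0, 1, 0, 1], [0, 0, 1, 0, 1], [0, 0, 0.8, 0, 1], [0, 0, 0.5, 0, 1], [0, 0, 0.4, 0, 1], [0, 0, 0.03, 0, 1], [0, 0, 0, 0, 1], [0, 0, 0, 0, -1], [0, 0, 0, 0, -1], [0, 0, 0, 0, -1], [0, 0, 0, 0, -1], [0, 0, 0, 0, -1], [0, 0, 0, 0, -1], [0, 0, 0, 0, -1], [0, 0, 0, 0, -1], [0, 0, 0, 0, -1], [0, 0, 0, 0, -1], [0, 0, 0, 0, -1]], "squeeze": 25}}

```text
t: 27.55
tool_pos: [0.4521, 0.1369, 0.0603]
ee_rot: [0.0, 1.0, 0.004, -0.0]
contact_force: [0.0, -0.2, -2.3]
grip_width: 0.133
gripper_force: 25.0
```

```bash
python3 -c "
from h import *
go(453.7,137.7,61,-89.5)
"
```

```text
turn -0.01  tool x 0.07 y -0.03 z -0.03 | az -89.5 tcp [452.1 136.9  60.3] F [ 0.  -0.2 -2.3] gf 25.0 w 0.133 t 27.6 j6 1.80
```

{"method": "send_rows", "body": {"increments": [[0, 0, -0.3, 0, -1], [0, 0, -0.8, 0, -1], [0, 0, -1, 0, -1], [0, 0, -1, 0, -1], [0, 0, -1, 0.8, -1], [0, 0, 0, 0.92, -1], [0.5, -0.1, 0, 0, -1], [0.8, -0.2, 0, 0, -1], [0.9, -0.2, 0, 0, -1], [0.9, -0.2, 0, 0, -1], [0.9, -0.2, 0, 0, -1], [0.9, -0.2, 0, 0, -1], [0.8, 0, 0, 0, -1], [0.53, 0, 0, 0, -1], [0, 0, 0, 0, -1], [0, 0, 0, 0, -1]]}}

```text
t: 29.15
tool_pos: [0.61, 0.1373, 0.1623]
ee_rot: [0.0, 0.996, -0.086, -0.001]
contact_force: [0.6, 0.3, -2.7]
grip_width: 0.135
gripper_force: 25.0
```

```bash
python3 -c "
from h import *
go(610.3,137.4,125,-99.8)
c=Cam('wrist'); c.save('w7.png')
c=Cam('wrist'); print('blue',c.blobs((105,120,40),(125,255,255),.103,300))
"
```

```text
turn -0.01  tool x 0.01 y -0.01 z 1.49 | az -99.8 tcp [610.  137.3 162.3] F [ 0.6  0.3 -2.7] gf 25.0 w 0.135 t 29.1 j6 1.92
blue [(539.5, 4.0, 68.3, np.float32(50.5), np.float32(38.3), (np.float64(435.0), np.float64(255.0))), (614.4, 134.8, 80.1, np.float32(79.3), np.float32(71.3), (np.float64(257.0), np.float64(194.0)))]
```

View pics/w7.png

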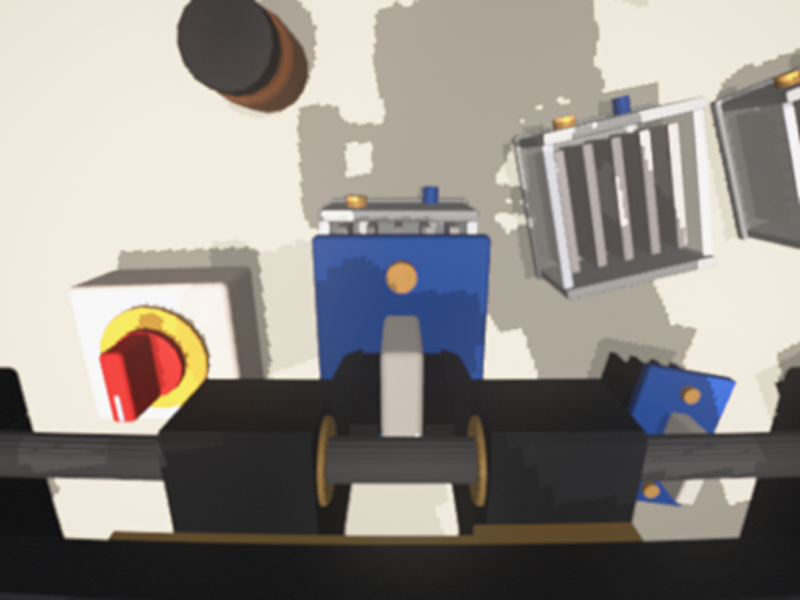

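```bash
cat >> h.py <<'E'
def ext(c,m,row):
    x=np.where(m[row])[0]; return x.min()-.5,x.max()+.5
def rel(c,px,row,z):
    "tool-y (mm) of pixel at height z"
    p,R,_=pose(); return ((c.plane([(px,row)],z)[0]-p)@R[:,1])*1000
E
python3 -c "
from h import *
c=Cam('wrist'); m=cv2.inRange(c.hsv(),(105,120,40),(125,255,255)); m[:,:190]=0;m[:,330:]=0
for r in (153,157,161,165,170): a,b=ext(c,m,r); print(r,a,b,'hdr centre y',rel(c,(a+b)/2,r,.158-.0605+.056))
h=c.hsv(); mb=((h[:,:,1]<60)&(h[:,:,2]>110)).astype(np.uint8)
for r in (208,212,220,226): 
  x=np.where(mb[r,235:280])[0]+235; print('bar',r,x.min(),x.max(), rel(c,(x.min()+x.max())/2,r,.162+.03))
g=cv2.cvtColor(c.f,cv2.COLOR_BGR2GRAY)
for r in (134,135,136,137,138,139,143,146): print(r,g[r,196:318].tolist())
"
```

```text
153 200.5 312.5 hdr centre y 1.702490203485724
157 200.5 312.5 hdr centre y 1.6998207912823113
161 200.5 312.5 hdr centre y 1.6971302883594162
165 201.5 312.5 hdr centre y 1.9634147039030627
170 201.5 311.5 hdr centre y 1.6909975621549331
bar 208 246 267 1.693710359913549
bar 212 245 268 1.6914598848407716
bar 220 244 269 1.6868974247918962
bar 226 244 269 1.683420204475908
134 [172, 172, 173, 172, 172, 173, 171, 167, 159, 160, 175, 187, 192, 192, 192, 193, 192, 193, 192, 194, 193, 193, 193, 192, 193, 192, 193, 193, 187, 171, 151, 141, 141, 141, 141, 142, 142, 143, 143, 144, 144, 143, 143, 143, 142, 143, 142, 142, 142, 143, 143, 143, 143, 143, 142, 142, 143, 145, 146, 146, 147, 146, 146, 146, 147, 146, 146, 146, 146, 146, 145, 146, 146, 146, 145, 145, 146, 145, 145, 145, 145, 145, 145, 144, 145, 143, 145, 144, 144, 144, 143, 143, 143, 142, 143, 143, 143, 142, 142, 143, 143, 142, 142, 142, 141, 140, 141, 144, 152, 157, 158, 165, 169, 169, 169, 169, 169, 169, 169, 168, 168, 168]
135 [172, 172, 173, 173, 173, 173, 170, 164, 166, 183, 214, 233, 237, 238, 237, 237, 237, 238, 237, 237, 237
[... 3473 characters left out ...]
 232, 238, 238, 238, 232, 209, 177, 167, 168, 169, 169, 169, 168, 168, 169, 168, 168, 167]
146 [238, 236, 228, 215, 194, 184, 184, 191, 216, 236, 243, 244, 245, 242, 223, 167, 136, 135, 139, 141, 144, 147, 154, 175, 195, 185, 138, 95, 82, 90, 114, 136, 147, 168, 207, 228, 231, 225, 192, 158, 147, 147, 144, 129, 101, 101, 129, 144, 145, 145, 145, 144, 143, 144, 144, 145, 145, 146, 146, 146, 146, 146, 144, 143, 143, 142, 143, 143, 142, 142, 142, 137, 117, 104, 121, 139, 154, 172, 182, 182, 181, 173, 156, 143, 141, 141, 142, 132, 105, 84, 81, 106, 148, 175, 183, 183, 179, 163, 137, 127, 126, 124, 148, 202, 234, 238, 237, 237, 232, 204, 175, 169, 169, 169, 169, 169, 169, 169, 168, 169, 168, 168]
```

```bash
python3 -c "
from h import *
p,R,o=pose(); c=ctrl.camera('wrist'); print(np.round(c['hand_eye'],4)); print(R.round(3)); C=Cam('wrist'); print((C.o-p)@R*1000, C.Rw.round(3), rel(C,256.6,157,.15))
"
```

```text
[[-1.100e-03 -9.599e-01 -2.802e-01  7.230e-02]
 [ 1.000e+00 -1.000e-03 -3.000e-04  1.700e-03]
 [ 0.000e+00 -2.802e-01  9.599e-01 -1.457e-01]
 [ 0.000e+00  0.000e+00  0.000e+00  1.000e+00]]
[[ 0.985 -0.171 -0.001]
 [-0.171 -0.985 -0.   ]
 [-0.001  0.    -1.   ]]
[  72.37166171    1.70197463 -145.90089916] [[-0.172 -0.946 -0.277]
 [-0.985  0.165  0.048]
 [ 0.     0.281 -0.96 ]] 1.726729226356845
```

```bash
python3 -c "
from h import *
P={'A':(649.1,-128,191.4,-77.4),'B':(629.2,3.4,191.7,-71.4),'C':(587.1,128.8,191.5,-71.4)}
for n in P:
    x,y,z,a=P[n]; a=np.radians(a); d=load('c'+n).o*1000-np.array([x,y,z]); print(n,'x',-np.sin(a)*d[0]+np.cos(a)*d[1],'y',np.cos(a)*d[0]+np.sin(a)*d[1],d[2])
for i in range(3):
  c=ctrl.camera('wrist'); print(np.round(c['hand_eye'][1,3],5))
go(610.3,137.4,125,-99.8)
"
sed -i 's/H=np.array(c\["hand_eye"\]);/H=np.array(c["hand_eye"]); H[1,3]=0;/' h.py; grep -n 'H\[1,3\]' h.py
```

```text
A x 71.8657505240517 y 1.6921116278078543 145.32742770820047
B x 71.45601611669723 y 0.9196943954540906 145.70393800760706
C x 71.52730745439533 y 1.0816600465895334 145.63928601422396
0.00174
0.00174
0.00174
turn -0.01  tool x 0.00 y 0.01 z 1.54 | az -99.8 tcp [610.3 137.6 163.5] F [ 0.9  0.8 -2.5] gf 25.0 w 0.136 t 29.6 j6 1.92
13:            H=np.array(c["hand_eye"]); H[1,3]=0; s.Rw=Rt@H[:3,:3]; s.o=p+Rt@H[:3,3]
```

{"method": "send_rows", "body": {"increments": [[0, -0.06, 0.5, 0, -1], [0, 0, 0.6, 0, -1], [0, 0, 0.3, 0, -1], [0, 0, 0, 0, -1], [0, 0, 0, 0, -1]]}}

```text
t: 30.05
tool_pos: [0.6104, 0.1388, 0.1273]
ee_rot: [0.0, 0.996, -0.086, -0.001]
contact_force: [-0.9, -0.0, -1.6]
grip_width: 0.132
gripper_force: 25.0
```

```bash
python3 -c "
from h import *
go(610.8,138.8,75,-99.8)
c=Cam('wrist'); p,R,_=pose()
g=cv2.cvtColor(c.f,cv2.COLOR_BGR2GRAY); m=cv2.inRange(c.hsv(),(105,120,40),(125,255,255)); m[:,:190]=0;m[:,330:]=0
print('hdr top row',np.where(m[:,257])[0].min(), np.where(m.sum(1)>20000)[0][:1])
for col in (230,257,290): print(col,g[125:175,col].tolist())
for r in (140,143,146,149,152): print(r,g[r,190:215].tolist(),g[r,295:322].tolist())
"
```

```text
turn -0.01  tool x 0.01 y -0.00 z 2.09 | az -99.9 tcp [610.4 138.8 127.3] F [-0.9 -0.  -1.6] gf 25.0 w 0.132 t 30.1 j6 1.93
hdr top row 150 [151]
230 [170, 169, 159, 140, 129, 136, 142, 142, 143, 143, 143, 138, 121, 99, 105, 137, 157, 154, 147, 142, 142, 138, 133, 128, 105, 77, 71, 80, 88, 90, 93, 92, 93, 91, 92, 92, 91, 90, 89, 86, 82, 78, 75, 75, 75, 75, 75, 76, 75, 75]
257 [169, 169, 170, 164, 148, 140, 146, 142, 119, 98, 91, 91, 90, 90, 107, 144, 168, 163, 148, 141, 140, 137, 125, 104, 79, 63, 68, 78, 85, 89, 90, 89, 89, 89, 89, 89, 89, 89, 88, 87, 85, 87, 101, 133, 161, 172, 172, 171, 171, 171]
290 [168, 169, 169, 163, 147, 137, 144, 142, 121, 98, 91, 92, 91, 90, 106, 142, 173, 182, 180, 176, 174, 168, 151, 119, 82, 63, 70, 79, 85, 89, 90, 90, 90, 90, 89, 90, 89, 89, 89, 89, 89, 89, 88, 88, 89, 89, 88, 89, 88, 89]
140 [172, 172, 172, 172, 171, 171, 175, 185, 194, 193, 190, 188, 188, 189, 190, 190, 190, 190, 190, 189, 190, 190, 190, 190, 188] [142, 142, 143, 142, 142, 143, 142, 143, 141, 143, 143, 142, 142, 142, 141, 142, 141, 140, 146, 152, 159, 164, 168, 169, 169, 169, 168]
143
[... 320 characters left out ...]
3, 242, 239, 237, 235, 231, 229, 228, 228, 228, 228, 228, 228, 229, 220] [169, 169, 169, 169, 169, 169, 169, 170, 169, 170, 171, 170, 170, 170, 170, 169, 169, 169, 169, 168, 166, 165, 168, 168, 169, 169, 169]
149 [171, 172, 172, 172, 171, 171, 171, 183, 215, 232, 234, 229, 212, 191, 172, 144, 120, 111, 112, 112, 111, 110, 109, 109, 109] [86, 87, 89, 93, 96, 97, 99, 100, 100, 99, 97, 99, 116, 146, 167, 183, 205, 228, 234, 227, 190, 168, 168, 168, 169, 168, 169]
152 [172, 172, 171, 172, 171, 171, 171, 179, 191, 178, 139, 102, 86, 83, 84, 85, 85, 85, 84, 85, 85, 84, 85, 84, 84] [79, 80, 80, 80, 80, 80, 80, 80, 80, 80, 81, 81, 80, 80, 79, 77, 80, 107, 164, 202, 188, 169, 168, 169, 169, 170, 169]
```

```bash
python3 -c "
from h import *
c=Cam('wrist'); p,R,_=pose()
f=lambda r,z:((c.plane([(256.6,r)],z)[0]-p)@R[:,0])*1000
print('wall centre',f(140,.062),f(148,.062),'hdr edge',f(150.5,p[2]-.0605+.056))
"
```

```text
wall centre 46.73752817237501 40.968849569338005 hdr edge 48.811017209249094
```

{"method": "send_rows", "body": {"increments": [[0.04, 0, 0.2, 0, -1], [0, 0, 0.2, 0, -1], [0, 0, 0.15, 0, -1], [0, 0, 0.1, 0, -1], [0, 0, 0.1, 0, -1], [0, 0, 0.1, 0, -1], [0, 0, 0.1, 0, -1], [0, 0, 0, 0, -1]]}}

```text
t: 30.95
tool_pos: [0.6115, 0.1387, 0.104]
ee_rot: [0.0, 0.996, -0.086, -0.0]
contact_force: [0.6, 0.1, -3.0]
grip_width: 0.138
gripper_force: 25.0
```

{"method": "send_rows", "body": {"increments": [[0, 0, 0.1, 0, -1], [0, 0, 0.1, 0, -1], [0, 0, 0.1, 0, -1], [0, 0, 0, 0, -1]]}}

```text
t: 31.35
tool_pos: [0.6115, 0.1387, 0.0964]
ee_rot: [0.0, 0.996, -0.086, -0.0]
contact_force: [-0.4, 0.4, -3.1]
grip_width: 0.133
gripper_force: 25.0
```

No contact; the plates are in. Lower the rest: 22 mm to touch-down.

{"method": "send_rows", "body": {"increments": [[0, 0, 0.15, 0, -1], [0, 0, 0.15, 0, -1], [0, 0, 0.15, 0, -1], [0, 0, 0.1, 0, -1], [0, 0, 0.1, 0, -1], [0, 0, 0.05, 0, -1], [0, 0, 0.05, 0, -1], [0, 0, 0.03, 0, -1], [0, 0, 0, 0, -1]]}}

```text
t: 32.25
tool_pos: [0.6119, 0.1388, 0.0774]
ee_rot: [0.0, 0.996, -0.086, -0.0]
contact_force: [-0.1, -0.1, -2.0]
grip_width: 0.135
gripper_force: 25.0
```

{"method": "send_rows", "body": {"increments": [[0, 0, 0.03, 0, -1], [0, 0, 0.03, 0, -1], [0, 0, 0, 0, -1]]}}

```text
t: 32.55
tool_pos: [0.6118, 0.1388, 0.0759]
ee_rot: [0.0, 0.996, -0.086, -0.0]
contact_force: [0.2, 0.2, -1.9]
grip_width: 0.131
gripper_force: 25.0
```

{"method": "send_rows", "body": {"increments": [[0, 0, 0.03, 0, -1], [0, 0, 0.03, 0, -1], [0, 0, 0, 0, -1]]}}

```text
t: 32.85
tool_pos: [0.6118, 0.1387, 0.0744]
ee_rot: [0.0, 0.996, -0.086, -0.0]
contact_force: [-0.1, -0.1, -2.3]
grip_width: 0.133
gripper_force: 25.0
```

{"method": "send_rows", "body": {"increments": [[0, 0, 0.03, 0, -1], [0, 0, 0, 0, -1]]}}

```text
t: 33.05
tool_pos: [0.612, 0.1388, 0.0742]
ee_rot: [-0.0, 0.996, -0.086, 0.0]
contact_force: [-1.6, 0.1, 1.4]
grip_width: 0.129
gripper_force: 25.0
```

{"method": "send_rows", "body": {"increments": [[0, 0, 0, 0, 1], [0, 0, 0, 0, 1], [0, 0, 0, 0, 1], [0, 0, 0, 0, 1], [0, 0, 0, 0, 1], [0, 0, 0, 0, 1], [0, 0, -0.4, 0, 1], [0, 0, -1, 0, 1], [0, 0, -1, 0, 1], [0, 0, -1, 0, 1], [0, 0, -1, 0.87, 1], [0, 0, -0.3, 1, 1], [0, 0, 0, 0, 1]]}}

```text
t: 34.35
tool_pos: [0.6134, 0.1391, 0.1945]
ee_rot: [-0.001, 0.983, -0.183, 0.002]
contact_force: [0.7, -0.4, 0.0]
grip_width: 1.004
gripper_force: 0.0
```

{"method": "send_rows", "body": {"increments": [[-0.2, 0.5, 0, 0, 1], [-0.3, 0.9, 0, 0, 1], [-0.3, 0.9, 0, 0, 1], [-0.3, 0.9, 0, 0, 1], [-0.3, 0.9, 0, 0, 1], [-0.3, 0.9, 0, 0, 1], [-0.3, 0.9, 0, 0, 1], [-0.3, 0.9, 0, 0, 1], [-0.27, 0.63, 0, 0, 1], [-0.1, 0.2, 0, 0, 1], [0, 0, 0, 0, 1], [0, 0, 0, 0, 1]]}}

```text
t: 35.55
tool_pos: [0.4813, -0.0149, 0.1912]
ee_rot: [-0.0, 0.983, -0.183, 0.0]
contact_force: [0.3, -0.5, 0.6]
grip_width: 0.997
gripper_force: 0.0
```

```bash
python3 -c "
from h import *
c=Cam('wrist'); print('blue',c.blobs((105,120,40),(125,255,255),.056,300),c.blobs((105,120,40),(125,255,255),.07,300)[-2:])
go(481.5,-15.5,61,-111)
"
```

```text
blue [(482.5, -16.0, 159.4, np.float32(95.7), np.float32(57.9), (np.float64(257.0), np.float64(175.0))), (450.8, -166.9, 19.5, np.float32(97.2), np.float32(59.7), (np.float64(412.0), np.float64(151.0))), (615.1, 145.1, 170.4, np.float32(100.8), np.float32(66.0), (np.float64(52.0), np.float64(109.0)))] [(455.7, -160.6, 19.5, np.float32(92.3), np.float32(56.7), (np.float64(412.0), np.float64(151.0))), (611.8, 135.8, 170.4, np.float32(95.8), np.float32(62.7), (np.float64(52.0), np.float64(109.0)))]
turn -0.01  tool x 0.01 y 0.03 z 5.21 | az -111.0 tcp [481.5 -14.8 191.3] F [-0.  -1.   0.5] gf 0.0 w 1.001 t 35.6 j6 1.86
```

{"method": "send_rows", "body": {"increments": [[0.05, 0.03, 0.5, -0.05, 1], [0, 0, 1, 0, 1], [0, 0, 1, 0, 1], [0, 0, 1, 0, 1], [0, 0, 0.8, 0, 1], [0, 0, 0.5, 0, 1], [0, 0, 0.4, 0, 1], [0, 0, 0.02, 0, 1], [0, 0, 0, 0, 1], [0, 0, 0, 0, -1], [0, 0, 0, 0, -1], [0, 0, 0, 0, -1], [0, 0, 0, 0, -1], [0, 0, 0, 0, -1], [0, 0, 0, 0, -1], [0, 0, 0, 0, -1], [0, 0, 0, 0, -1], [0, 0, 0, 0, -1], [0, 0, 0, 0, -1], [0, 0, 0, 0, -1]]}}

```text
t: 37.6
tool_pos: [0.4818, -0.0163, 0.0606]
ee_rot: [-0.0, 0.984, -0.18, -0.0]
contact_force: [-0.2, 0.8, -2.3]
grip_width: 0.134
gripper_force: 25.0
```

```bash
python3 -c "
from h import *
go(482,-16,61,-110.7)
"
```

```text
turn -0.01  tool x 0.00 y -0.02 z -0.02 | az -110.8 tcp [481.8 -16.3  60.6] F [-0.2  0.8 -2.3] gf 25.0 w 0.134 t 37.6 j6 1.85
```

{"method": "send_rows", "body": {"increments": [[0, 0, -0.3, 0, -1], [0, 0, -0.8, 0, -1], [0, 0, -1, 0, -1], [0, 0, -1, -0.5, -1], [0, 0, -0.6, -0.9, -1], [0, 0, 0, -0.9, -1], [0, 0, 0, -0.9, -1], [0, 0, 0, -0.9, -1], [0, 0, 0, -0.05, -1], [0.5, -0.1, 0, 0, -1], [0.8, -0.1, 0, 0, -1], [0.9, -0.1, 0, 0, -1], [0.9, -0.1, 0, 0, -1], [0.9, 0, 0, 0, -1], [0.9, 0, 0, 0, -1], [0.8, 0, 0, 0, -1], [0.63, 0, 0, 0, -1], [0, 0, 0, 0, -1], [0, 0, 0, 0, -1]]}}

```text
t: 39.5
tool_pos: [0.639, 0.0052, 0.1525]
ee_rot: [-0.0, 0.999, 0.036, -0.001]
contact_force: [0.0, 0.5, -1.9]
grip_width: 0.137
gripper_force: 25.0
```

```bash
python3 -c "
from h import *
go(639,5,127,-85.9)
"
```

```text
turn -0.00  tool x 0.00 y 0.01 z 1.02 | az -85.9 tcp [639.    5.2 152.5] F [ 0.   0.5 -1.9] gf 25.0 w 0.137 t 39.5 j6 1.47
```

{"method": "send_rows", "body": {"increments": [[0, 0, 0.4, 0, -1], [0, 0, 0.4, 0, -1], [0, 0, 0.2, 0, -1], [0, 0, 0, 0, -1], [0, 0, 0, 0, -1]]}}

```text
t: 40.0
tool_pos: [0.6386, 0.005, 0.1279]
ee_rot: [-0.0, 0.999, 0.036, -0.0]
contact_force: [0.5, 0.6, -1.8]
grip_width: 0.132
gripper_force: 25.0
```

```bash
cat >> h.py <<'E'
def align():
    c=Cam('wrist'); go(0,0,0); g=cv2.cvtColor(c.f,cv2.COLOR_BGR2GRAY); m=cv2.inRange(c.hsv(),(105,120,40),(125,255,255)); m[:,:190]=0;m[:,330:]=0
    print('hdr row',[int(np.where(m[:,k])[0].min()) for k in (230,257,285)],'hdr cols',[ext(c,m,r) for r in (156,162)])
    for k in (230,257,290): print(k,g[130:156,k].tolist())
    for r in (143,147,149,151): print(r,g[r,188:215].tolist(),g[r,295:326].tolist())
E
python3 -c "
from h import *
align()"
```

```text
turn 0.00  tool x -25.51 y -1.64 z 5.13 | az -85.9 tcp [639.    5.  128.3] F [-0.4 -0.1 -2.4] gf 25.0 w 0.133 t 40.0 j6 1.47
hdr row [152, 151, 151] hdr cols [(np.float64(200.5), np.float64(312.5)), (np.float64(200.5), np.float64(312.5))]
230 [192, 200, 189, 169, 155, 150, 146, 126, 102, 101, 122, 139, 145, 143, 141, 140, 136, 132, 133, 124, 97, 74, 75, 84, 90, 91]
257 [147, 149, 142, 119, 99, 92, 93, 92, 92, 106, 135, 150, 147, 142, 142, 140, 136, 125, 107, 89, 72, 65, 72, 81, 87, 90]
290 [142, 145, 149, 129, 102, 91, 92, 92, 91, 105, 141, 172, 181, 180, 176, 175, 170, 154, 125, 95, 72, 63, 72, 82, 88, 90]
143 [237, 237, 237, 237, 237, 237, 238, 238, 234, 211, 180, 173, 177, 173, 160, 150, 147, 147, 146, 147, 168, 211, 229, 230, 229, 229, 229] [180, 180, 180, 181, 181, 181, 181, 182, 181, 182, 181, 182, 181, 181, 182, 182, 182, 182, 182, 182, 175, 165, 164, 169, 169, 168, 169, 169, 169, 167, 168]
147 [237, 237, 237, 238, 238, 237, 238, 238, 234, 209, 174, 168, 174, 174, 167, 163, 160, 153, 137, 128, 143, 176, 194, 198, 197, 197, 198] [156, 156, 157, 158, 158, 159, 160, 160, 160, 158, 158, 157, 159, 164, 174, 178, 178, 178, 177, 177, 170, 162, 164, 168, 169, 169, 169, 168, 168, 168, 169]
149 [230, 231, 230, 231, 230, 230, 231, 231, 225, 196, 178, 202, 226, 229, 227, 221, 208, 184, 144, 110, 102, 106, 109, 110, 110, 109, 109] [95, 95, 98, 104, 109, 113, 117, 119, 120, 119, 114, 114, 124, 154, 189, 209, 222, 230, 232, 229, 203, 167, 154, 156, 161, 167, 169, 169, 169, 169, 169]
151 [221, 221, 221, 221, 221, 221, 221, 222, 214, 183, 167, 189, 193, 166, 140, 121, 107, 96, 84, 75, 73, 74, 74, 73, 74, 74, 73] [65, 64, 65, 66, 67, 68, 71, 72, 71, 70, 70, 69, 72, 80, 91, 101, 126, 166, 209, 226, 197, 156, 141, 148, 161, 168, 169, 170, 169, 169, 168]
```

{"method": "send_rows", "body": {"increments": [[0.04, 0.01, 0.2, 0, -1], [0, 0, 0.2, 0, -1], [0, 0, 0.15, 0, -1], [0, 0, 0.1, 0, -1], [0, 0, 0.1, 0, -1], [0, 0, 0.1, 0, -1], [0, 0, 0.1, 0, -1], [0, 0, 0, 0, -1]]}}

```text
t: 40.85
tool_pos: [0.6397, 0.0048, 0.104]
ee_rot: [-0.0, 0.999, 0.036, -0.0]
contact_force: [0.2, 0.1, -2.3]
grip_width: 0.134
gripper_force: 25.0
```

{"method": "send_rows", "body": {"increments": [[0, 0, 0.1, 0, -1], [0, 0, 0.1, 0, -1], [0, 0, 0.1, 0, -1], [0, 0, 0, 0, -1]]}}

```text
t: 41.25
tool_pos: [0.6396, 0.0048, 0.0964]
ee_rot: [-0.0, 0.999, 0.036, -0.0]
contact_force: [-0.6, -0.9, -2.1]
grip_width: 0.136
gripper_force: 25.0
```

{"method": "send_rows", "body": {"increments": [[0, 0, 0.15, 0, -1], [0, 0, 0.15, 0, -1], [0, 0, 0.15, 0, -1], [0, 0, 0.1, 0, -1], [0, 0, 0.1, 0, -1], [0, 0, 0.05, 0, -1], [0, 0, 0.05, 0, -1], [0, 0, 0.04, 0, -1], [0, 0, 0.03, 0, -1], [0, 0, 0, 0, -1]]}}

```text
t: 42.25
tool_pos: [0.64, 0.0048, 0.0764]
ee_rot: [-0.0, 0.999, 0.036, -0.0]
contact_force: [0.4, -0.0, -2.9]
grip_width: 0.136
gripper_force: 25.0
```

{"method": "send_rows", "body": {"increments": [[0, 0, 0.03, 0, -1], [0, 0, 0.03, 0, -1], [0, 0, 0, 0, -1]]}}

```text
t: 42.55
tool_pos: [0.6399, 0.0048, 0.0748]
ee_rot: [0.0, 0.999, 0.036, -0.0]
contact_force: [-0.4, -0.4, -1.8]
grip_width: 0.133
gripper_force: 25.0
```

{"method": "send_rows", "body": {"increments": [[0, 0, 0.02, 0, -1], [0, 0, 0, 0, -1]]}}

```text
t: 42.75
tool_pos: [0.6401, 0.0048, 0.0746]
ee_rot: [0.0, 0.999, 0.036, 0.0]
contact_force: [-0.4, 1.0, -1.2]
grip_width: 0.134
gripper_force: 25.0
```

{"method": "send_rows", "body": {"increments": [[0, 0, 0.03, 0, -1], [0, 0, 0, 0, -1]]}}

```text
t: 42.95
tool_pos: [0.6401, 0.0048, 0.0746]
ee_rot: [0.0, 0.999, 0.036, 0.0]
contact_force: [-3.1, 0.5, 4.3]
grip_width: 0.129
gripper_force: 25.0
```

{"method": "send_rows", "body": {"increments": [[0, 0, 0, 0, 1], [0, 0, 0, 0, 1], [0, 0, 0, 0, 1], [0, 0, 0, 0, 1], [0, 0, 0, 0, 1], [0, 0, 0, 0, 1], [0, 0, -0.4, 0, 1], [0, 0, -1, 0, 1], [0, 0, -1, 0, 1], [0, 0, -1, -0.57, 1], [0, 0, -1, -1, 1], [0, 0, -0.3, -1, 1], [0, 0, 0, 0, 1]]}}

```text
t: 44.25
tool_pos: [0.6416, 0.0048, 0.1946]
ee_rot: [0.001, 0.985, 0.17, 0.003]
contact_force: [0.6, -0.3, -1.1]
grip_width: 0.997
gripper_force: 0.0
```

{"method": "send_rows", "body": {"increments": [[-0.5, 0.2, 0, 0, 1], [-0.9, 0.4, 0, 0, 1], [-0.9, 0.4, 0, 0, 1], [-0.9, 0.4, 0, 0, 1], [-0.9, 0.4, 0, 0, 1], [-0.9, 0.4, 0, 0, 1], [-0.9, 0.4, 0, 0, 1], [-0.9, 0.4, 0, 0, 1], [-0.9, 0.4, 0, 0, 1], [-0.9, 0.38, 0, 0, 1], [-0.6, 0.2, 0, 0, 1], [-0.3, 0, 0, 0, 1], [0, 0, 0, 0, 1], [0, 0, 0, 0, 1]]}}

```text
t: 45.65
tool_pos: [0.4497, -0.1681, 0.1911]
ee_rot: [-0.0, 0.986, 0.169, 0.0]
contact_force: [-0.3, -0.5, 0.5]
grip_width: 0.998
gripper_force: 0.0
```

```bash
python3 -c "
from h import *
c=Cam('wrist'); print('blue',c.blobs((105,120,40),(125,255,255),.056,300))
go(449.5,-168.3,61,-70.5)
"
```

```text
blue [(449.8, -168.6, 19.6, np.float32(94.8), np.float32(57.5), (np.float64(257.0), np.float64(176.0)))]
turn 0.01  tool x -0.02 y 0.01 z 5.21 | az -70.4 tcp [ 449.9 -168.   191.2] F [-0.6 -0.3 -0.4] gf 0.0 w 0.998 t 45.7 j6 0.82
```

{"method": "send_rows", "body": {"increments": [[-0.02, 0.02, 0.5, 0, 1], [0, 0, 1, 0, 1], [0, 0, 1, 0, 1], [0, 0, 1, 0, 1], [0, 0, 0.8, 0, 1], [0, 0, 0.5, 0, 1], [0, 0, 0.4, 0, 1], [0, 0, 0.02, 0, 1], [0, 0, 0, 0, 1], [0, 0, 0, 0, -1], [0, 0, 0, 0, -1], [0, 0, 0, 0, -1], [0, 0, 0, 0, -1], [0, 0, 0, 0, -1], [0, 0, 0, 0, -1], [0, 0, 0, 0, -1], [0, 0, 0, 0, -1], [0, 0, 0, 0, -1], [0, 0, 0, 0, -1], [0, 0, 0, 0, -1]]}}

```text
t: 47.7
tool_pos: [0.4491, -0.169, 0.0606]
ee_rot: [-0.0, 0.985, 0.17, -0.0]
contact_force: [0.6, 0.3, -0.2]
grip_width: 0.134
gripper_force: 25.0
```

```bash
python3 -c "
from h import *
go(449.5,-168.3,61,-70.5)
"
```

```text
turn 0.01  tool x 0.02 y -0.02 z -0.01 | az -70.5 tcp [ 449.1 -169.    60.6] F [ 0.6  0.3 -0.2] gf 25.0 w 0.134 t 47.7 j6 0.82
```

{"method": "send_rows", "body": {"increments": [[0, 0, -0.3, 0, -1], [0, 0, -0.8, 0, -1], [0, 0, -1, 0, -1], [0, 0, -1, 0.15, -1], [0, 0, -0.6, 1, -1], [0.5, 0, 0, 0, -1], [0.8, 0, 0, 0, -1], [0.9, 0.1, 0, 0, -1], [0.9, 0.13, 0, 0, -1], [0.9, 0, 0, 0, -1], [0.9, 0, 0, 0, -1], [0.9, 0, 0, 0, -1], [0.9, 0, 0, 0, -1], [0.8, 0, 0, 0, -1], [0.67, 0, 0, 0, -1], [0, 0, 0.4, 0, -1], [0, 0, 0.4, 0, -1], [0, 0, 0.2, 0, -1], [0, 0, 0, 0, -1], [0, 0, 0, 0, -1]]}}

```text
t: 49.7
tool_pos: [0.6488, -0.1301, 0.1277]
ee_rot: [-0.0, 0.994, 0.11, -0.001]
contact_force: [0.4, 0.4, -2.7]
grip_width: 0.131
gripper_force: 25.0
```

```bash
python3 -c "
from h import *
align(); go(649.6,-130.1,75,-77.4)"
```

```text
turn 0.00  tool x -24.21 y -10.76 z 5.13 | az -77.4 tcp [ 649.4 -130.2  128.4] F [-0.7  0.2 -3. ] gf 25.0 w 0.140 t 49.8 j6 1.11
hdr row [150, 149, 149] hdr cols [(np.float64(200.5), np.float64(312.5)), (np.float64(201.5), np.float64(312.5))]
230 [142, 166, 188, 188, 165, 134, 123, 122, 116, 104, 100, 117, 150, 172, 180, 176, 160, 132, 98, 73, 75, 83, 89, 91, 92, 91]
257 [140, 126, 125, 128, 116, 99, 92, 91, 92, 92, 94, 106, 125, 138, 142, 140, 136, 121, 92, 69, 71, 81, 87, 89, 90, 88]
290 [160, 145, 143, 150, 136, 105, 91, 90, 91, 91, 93, 111, 146, 171, 179, 178, 171, 149, 110, 75, 71, 81, 88, 90, 90, 90]
143 [219, 219, 219, 219, 219, 219, 220, 220, 214, 191, 172, 167, 167, 169, 164, 153, 144, 142, 142, 141, 142, 140, 141, 142, 141, 140, 141] [171, 171, 171, 171, 171, 171, 171, 171, 172, 172, 172, 171, 171, 171, 172, 172, 171, 170, 170, 167, 158, 149, 158, 167, 168, 167, 167, 167, 166, 167, 167]
147 [219, 219, 218, 219, 219, 219, 219, 220, 212, 188, 168, 166, 168, 164, 155, 141, 131, 126, 126, 126, 125, 125, 125, 125, 124, 124, 142] [150, 151, 150, 150, 151, 152, 151, 151, 151, 151, 152, 152, 151, 152, 152, 155, 162, 170, 174, 173, 161, 145, 138, 144, 154, 165, 168, 167, 167, 167, 167]
149 [219, 219, 219, 219, 219, 219, 219, 219, 217, 207, 193, 177, 150, 121, 100, 90, 83, 83, 82, 81, 81, 81, 81, 81, 81, 80, 83] [76, 76, 76, 76, 77, 77, 78, 78, 78, 77, 78, 78, 77, 78, 78, 83, 96, 117, 145, 164, 152, 139, 139, 142, 150, 158, 164, 167, 167, 167, 167]
151 [219, 219, 219, 219, 219, 219, 219, 219, 220, 222, 223, 203, 159, 120, 110, 112, 114, 114, 113, 113, 114, 113, 113, 113, 114, 113, 108] [82, 82, 82, 82, 83, 81, 83, 83, 83, 82, 83, 83, 84, 84, 84, 83, 80, 85, 129, 171, 159, 140, 138, 139, 144, 155, 164, 167, 167, 167, 168]
turn 0.00  tool x 0.01 y -0.00 z 2.13 | az -77.4 tcp [ 649.4 -130.2  128.4] F [-0.7  0.2 -3. ] gf 25.0 w 0.140 t 49.8 j6 1.11
```

{"method": "send_rows", "body": {"increments": [[-0.04, -0.01, 0.2, 0, -1], [0, 0, 0.2, 0, -1], [0, 0, 0.15, 0, -1], [0, 0, 0.1, 0, -1], [0, 0, 0.1, 0, -1], [0, 0, 0.1, 0, -1], [0, 0, 0.1, 0, -1], [0, 0, 0, 0, -1]]}}

```text
t: 50.55
tool_pos: [0.6484, -0.1298, 0.1039]
ee_rot: [-0.0, 0.994, 0.11, -0.0]
contact_force: [-0.3, 0.5, -2.5]
grip_width: 0.131
gripper_force: 25.0
```

{"method": "send_rows", "body": {"increments": [[0, 0, 0.1, 0, -1], [0, 0, 0.1, 0, -1], [0, 0, 0.1, 0, -1], [0, 0, 0, 0, -1]]}}

```text
t: 50.95
tool_pos: [0.6483, -0.1298, 0.0964]
ee_rot: [-0.0, 0.994, 0.11, -0.0]
contact_force: [-0.2, -0.1, -2.4]
grip_width: 0.132
gripper_force: 25.0
```

{"method": "send_rows", "body": {"increments": [[0, 0, 0.15, 0, -1], [0, 0, 0.15, 0, -1], [0, 0, 0.15, 0, -1], [0, 0, 0.1, 0, -1], [0, 0, 0.1, 0, -1], [0, 0, 0.05, 0, -1], [0, 0, 0.05, 0, -1], [0, 0, 0.04, 0, -1], [0, 0, 0.03, 0, -1], [0, 0, 0, 0, -1]]}}

```text
t: 51.95
tool_pos: [0.6487, -0.1299, 0.0764]
ee_rot: [-0.0, 0.994, 0.11, -0.0]
contact_force: [0.1, -0.0, -2.6]
grip_width: 0.129
gripper_force: 25.0
```

{"method": "send_rows", "body": {"increments": [[0, 0, 0.03, 0, -1], [0, 0, 0.03, 0, -1], [0, 0, 0, 0, -1]]}}

```text
t: 52.25
tool_pos: [0.6486, -0.1299, 0.0748]
ee_rot: [-0.0, 0.994, 0.11, -0.0]
contact_force: [-0.7, -0.6, -1.7]
grip_width: 0.133
gripper_force: 25.0
```

{"method": "send_rows", "body": {"increments": [[0, 0, 0.03, 0, -1], [0, 0, 0, 0, -1]]}}

```text
t: 52.45
tool_pos: [0.6488, -0.1299, 0.0747]
ee_rot: [0.0, 0.994, 0.11, 0.0]
contact_force: [-1.3, 0.2, 0.3]
grip_width: 0.135
gripper_force: 25.0
```

{"method": "send_rows", "body": {"increments": [[0, 0, 0, 0, 1], [0, 0, 0, 0, 1], [0, 0, 0, 0, 1], [0, 0, 0, 0, 1], [0, 0, 0, 0, 1], [0, 0, 0, 0, 1], [0, 0, -0.4, 0, 1], [0, 0, -1, 0, 1], [0, 0, -1, 0, 1], [0, 0, -1, 0, 1], [0, 0, -1, 0, 1], [0, 0, -0.3, 0, 1], [0, 0, 0, 0, 1]]}}

```text
t: 53.75
tool_pos: [0.6499, -0.1302, 0.194]
ee_rot: [0.001, 0.994, 0.11, 0.002]
contact_force: [0.1, -0.1, -0.9]
grip_width: 0.999
gripper_force: 0.0
```

{"method": "send_rows", "body": {"increments": [[-0.5, 0.7, 0, 0, 1], [-0.65, 0.9, 0, 0, 1], [-0.65, 0.9, 0, 0, 1], [-0.65, 0.9, 0, 0, 1], [-0.65, 0.9, 0, 0, 1], [-0.5, 0.7, 0, 0, 1], [-0.2, 0.2, 0, 0, 1], [0, 0, 0, 0, 1], [0, 0, 0, 0, 1]]}}

```text
t: 54.65
tool_pos: [0.5843, -0.2767, 0.1908]
ee_rot: [-0.001, 0.994, 0.11, -0.0]
contact_force: [-0.6, 0.1, 0.9]
grip_width: 1.003
gripper_force: 0.0
```

```bash
python3 -c "
from h import *
snap('st'); c=load('st'); s=Cam('side'); t=Cam('top')
A=cv2.resize(c.f,(533,400)); 
B=cv2.resize(c.f[120:230,200:310],(267,267),interpolation=cv2.INTER_CUBIC)
im=np.zeros((600,800,3),np.uint8); im[:400,:533]=A; im[:267,533:]=B
S=cv2.resize(s.f[80:384,150:400],(267,325)); im[270:595,533:]=S
cv2.imwrite('pics/st.png',im)
h=c.hsv()
m=((h[:,:,1]<40)&(h[:,:,2]>60)&(h[:,:,2]<135)).astype(np.uint8)*255; m[225:]=0
print(c.blobs(0,0,.015,1500,m))
"
```

```text
turn 0.00  tool x -20.39 y -15.92 z 7.64 | az -77.3 tcp [ 584.6 -276.5  191.1] F [-0.1  0.7 -0.4] gf 0.0 w 1.000 t 54.7 j6 0.87
[(573.2, -252.3, 120.6, np.float32(163.8), np.float32(91.4), (np.float64(243.0), np.float64(177.0))), (661.2, -167.0, 13.5, np.float32(106.9), np.float32(22.6), (np.float64(170.0), np.float64(76.0))), (717.4, -366.4, 16.5, np.float32(119.6), np.float32(80.9), (np.float64(372.0), np.float64(67.0))), (648.1, -18.5, 0.9, np.float32(121.1), np.float32(70.1), (np.float64(27.0), np.float64(58.0)))]
```

View pics/st.png

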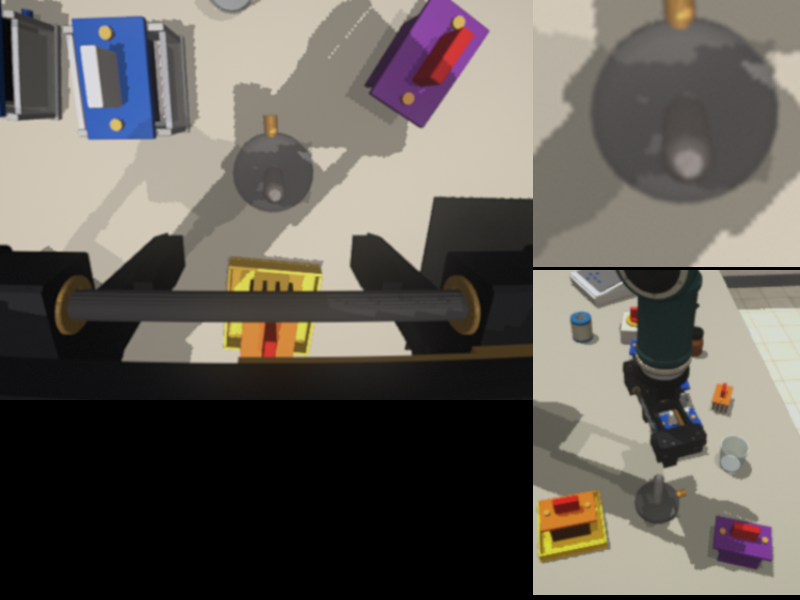

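```bash
python3 -c "
from h import *
c=load('st'); print(c.plane([(200+154/2.427,120+164/2.427)],.095)*1000,c.plane([(200+152/2.427,120+110/2.427)],.0145)*1000)
t=c.plane([(200+(x-533)/2.427,120+y/2.427) for x,y in ((592,110),(778,110),(685,17),(685,203))],.015)*1000; print(t,t.mean(0))
t=Cam('top');print('cyan',t.blobs((95,120,40),(105,255,255),.07)); print('blue',t.blobs((105,120,40),(125,255,255),.07))
g=cv2.cvtColor(c.f,cv2.COLOR_BGR2GRAY)[175:200,250:278]
for r in g[::2]: print(r.tolist())
go(428,290,190)
"
```

```text
[[ 587.70982401 -281.77548465   95.        ]] [[ 590.54179524 -281.93470491   14.5       ]]
[[ 581.31157273 -240.08098257   15.        ]
 [ 600.01780381 -323.73405789   15.        ]
 [ 631.72257503 -272.49662509   15.        ]
 [ 546.49678878 -292.02124729   15.        ]] [ 589.88718509 -282.08322821   15.        ]
cyan [(427.6, 291.2, 93.8, np.float32(55.7), np.float32(55.5), (np.float64(145.0), np.float64(256.0)))]
blue [(610.0, 138.4, 169.7, np.float32(97.0), np.float32(60.4), (np.float64(200.0), np.float64(196.0))), (642.5, 1.6, 3.7, np.float32(96.1), np.float32(58.6), (np.float64(246.0), np.float64(185.0))), (646.7, -130.6, 12.6, np.float32(97.0), np.float32(59.6), (np.float64(290.0), np.float64(185.0)))]
[88, 88, 85, 76, 74, 74, 76, 77, 78, 79, 80, 84, 84, 84, 82, 79, 79, 78, 77, 77, 76, 74, 74, 76, 77, 77, 77, 78]
[95, 95, 90, 80, 74, 75, 77, 81, 82, 86, 89, 91, 92, 93, 92, 91, 89, 88, 85, 83, 81, 79, 76, 73, 77, 77, 77, 78]
[95, 93, 87, 78, 76, 78, 82, 85, 90, 94, 97, 100, 100, 101, 101, 98, 98, 95, 94, 92, 88, 83, 78, 75, 77, 77, 77, 77]
[94, 91, 85, 78, 78, 83, 87, 91, 96, 
[... 590 characters left out ...]
8, 79, 79, 80, 80, 77, 73, 72, 78, 89, 103, 118, 134, 143, 142, 139, 135, 125, 108, 90, 80, 76, 77, 78, 76, 77, 78, 78]
[90, 90, 91, 91, 91, 89, 85, 79, 73, 71, 75, 84, 94, 103, 101, 97, 90, 82, 77, 74, 74, 76, 77, 77, 78, 77, 77, 78]
[92, 91, 92, 92, 91, 91, 92, 90, 88, 85, 84, 83, 82, 81, 81, 82, 82, 77, 76, 76, 76, 77, 77, 77, 78, 78, 77, 77]
[90, 89, 91, 89, 90, 91, 92, 91, 92, 91, 91, 91, 90, 92, 91, 92, 91, 89, 85, 85, 82, 78, 78, 79, 79, 83, 85, 83]
[86, 88, 88, 88, 89, 89, 89, 90, 90, 90, 89, 90, 90, 90, 90, 91, 90, 91, 90, 90, 89, 88, 88, 87, 88, 88, 90, 92]
turn 0.00  tool x -1.13 y -23.49 z 0.06 | az -77.3 tcp [ 584.9 -276.6  191.6] F [ 0.2 -0.6  0.7] gf 0.0 w 1.004 t 54.9 j6 0.87
```

{"method": "send_rows", "body": {"increments": [[0, -0.5, 0, 0, 1], [-0.1, -1, 0, 0, 1], [-0.1, -1, 0, 0, 1], [-0.1, -1, 0, 0, 1], [-0.1, -1, 0, 0, 1], [-0.1, -1, 0, 0, 1], [-0.1, -1, 0, 0, 1], [-0.1, -1, 0, 0, 1], [-0.1, -1, 0, 0, 1], [-0.1, -1, 0, 0, 1], [-0.1, -1, 0, 0, 1], [-0.1, -1, 0, 0, 1], [0, -1, 0, 0, 1], [0, -1, 0, 0, 1], [0, -1, 0, 0, 1], [0, -1, 0, 0, 1], [0, -1, 0, 0, 1], [0, -1, 0, 0, 1], [0, -1, 0, 0, 1]]}}

```text
t: 56.75
tool_pos: [0.4553, 0.1694, 0.1919]
ee_rot: [-0.0, 0.994, 0.111, 0.0]
contact_force: [-0.2, 1.0, -0.4]
grip_width: 1.0
gripper_force: 0.0
```

{"method": "send_rows", "body": {"increments": [[0, -1, 0, 0, 1], [0, -1, 0, 0, 1], [0, -1, 0, 0, 1], [0, -1, 0, 0, 1], [0, -0.7, 0, 0, 1], [0, -0.3, 0, 0, 1], [0, 0, 0, 0, 1], [0, 0, 0, 0, 1]]}}

```text
t: 57.55
tool_pos: [0.4287, 0.2894, 0.1917]
ee_rot: [0.0, 0.994, 0.11, -0.0]
contact_force: [0.1, 0.2, 0.6]
grip_width: 1.002
gripper_force: 0.0
```

```bash
python3 -c "
from h import *
go(427.6,291.2,31)
c=Cam('wrist'); m=cv2.inRange(c.hsv(),(93,90,40),(106,255,255))
for z in (.07,.068): print(c.blobs(0,0,z,300,m))
for k in cv2.findContours(m,cv2.RETR_EXTERNAL,cv2.CHAIN_APPROX_NONE)[0]:
  if cv2.contourArea(k)>300: print(cv2.minEnclosingCircle(k), cv2.boundingRect(k))
cv2.imwrite('m.png',m)
"
```

```text
turn 0.00  tool x -0.03 y -0.08 z 6.43 | az -77.3 tcp [428.7 289.4 191.7] F [0.1 0.2 0.6] gf 0.0 w 1.002 t 57.5 j6 1.90
[(428.9, 293.2, 57.8, np.float32(59.7), np.float32(59.3), (np.float64(253.0), np.float64(180.0)))]
[(428.4, 293.1, 57.8, np.float32(60.1), np.float32(59.7), (np.float64(253.0), np.float64(180.0)))]
((252.81155395507812, 180.0628204345703), 31.58296012878418) (222, 149, 63, 63)
```

{"method": "send_rows", "body": {"increments": [[0.04, -0.15, 0.5, 0, 1], [0, 0, 1, 0, 1], [0, 0, 1, 0, 1], [0, 0, 1, 0, 1], [0, 0, 1, 0, 1], [0, 0, 0.8, 0, 1], [0, 0, 0.6, 0, 1], [0, 0, 0.4, 0, 1], [0, 0, 0.1, 0, 1], [0, 0, 0, 0, 1], [0, 0, 0, 0, -1], [0, 0, 0, 0, -1], [0, 0, 0, 0, -1], [0, 0, 0, 0, -1], [0, 0, 0, 0, -1], [0, 0, 0, 0, -1], [0, 0, 0, 0, -1], [0, 0, 0, 0, -1]], "squeeze": 10}}

```text
t: 59.4
tool_pos: [0.4296, 0.2938, 0.0323]
ee_rot: [-0.0, 0.994, 0.11, 0.0]
contact_force: [-0.3, -0.1, 4.9]
grip_width: 0.688
gripper_force: 10.0
```

{"method": "send_rows", "body": {"increments": [[0, 0, -0.2, 0, -1], [0, 0, -0.4, 0, -1], [0, 0, -0.4, 0, -1], [0, 0, 0, 0, -1], [0, 0, 0, 0, -1]]}}

```text
t: 59.9
tool_pos: [0.4295, 0.2938, 0.0573]
ee_rot: [-0.0, 0.994, 0.11, 0.001]
contact_force: [-0.4, 0.6, -0.4]
grip_width: 0.685
gripper_force: 10.0
```

```bash
python3 -c "
from h import *
go(588.7,-281.9,160)
c=Cam('wrist'); c.save('w9.png'); m=cv2.inRange(c.hsv(),(93,90,40),(106,255,255))
p,R,_=pose()
for b in c.blobs(0,0,p[2]-.031+.07,300,m): print(b, ((np.array(b[:2])/1000-p[:2])@R[:2,:2]*1000).round(1))
"
```

```text
turn 0.00  tool x 1.17 y 23.86 z -4.11 | az -77.4 tcp [429.5 293.8  57.3] F [-0.4  0.6 -0.4] gf 10.0 w 0.685 t 59.9 j6 1.90
(407.8, 289.0, 102.6, np.float32(51.3), np.float32(15.9), (np.float64(257.0), np.float64(320.0))) [-21.9  -0.2]
(445.5, 297.4, 102.6, np.float32(61.0), np.float32(31.4), (np.float64(257.0), np.float64(250.0))) [16.7 -0.2]
```

{"method": "send_rows", "body": {"increments": [[0, 0, -0.5, 0, -1], [0, 0, -1, 0, -1], [0, 0, -1, 0, -1], [0, 0, -1, 0, -1], [0, 0, -0.7, 0, -1], [0.1, 0.5, 0, 0, -1], [0.1, 0.9, 0, 0, -1], [0.1, 0.9, 0, 0, -1], [0.1, 0.9, 0, 0, -1], [0.1, 0.9, 0, 0, -1], [0.1, 0.9, 0, 0, -1], [0.1, 0.9, 0, 0, -1], [0.1, 0.9, 0, 0, -1], [0.1, 0.9, 0, 0, -1], [0.1, 0.9, 0, 0, -1], [0.1, 0.9, 0, 0, -1], [0.04, 0.9, 0, 0, -1], [0, 0.9, 0, 0, -1], [0, 0.9, 0, 0, -1], [0, 0.9, 0, 0, -1]]}}

```text
t: 61.95
tool_pos: [0.5277, -0.0215, 0.1603]
ee_rot: [-0.0, 0.994, 0.11, -0.001]
contact_force: [-0.6, -0.2, -1.1]
grip_width: 0.686
gripper_force: 10.0
```

{"method": "send_rows", "body": {"increments": [[0, 0.9, 0, 0, -1], [0, 0.9, 0, 0, -1], [0, 0.9, 0, 0, -1], [0, 0.9, 0, 0, -1], [0, 0.9, 0, 0, -1], [0, 0.9, 0, 0, -1], [0, 0.9, 0, 0, -1], [0, 0.9, 0, 0, -1], [0, 0.9, 0, 0, -1], [0, 0.9, 0, 0, -1], [0, 0.9, 0, 0, -1], [0, 0.6, 0, 0, -1], [0, 0.26, 0, 0, -1], [0, 0, 0, 0, -1], [0, 0, 0, 0, -1]]}}

```text
t: 63.45
tool_pos: [0.5874, -0.2817, 0.1615]
ee_rot: [-0.0, 0.994, 0.11, -0.0]
contact_force: [0.4, 0.2, -1.2]
grip_width: 0.684
gripper_force: 10.0
```

```bash
python3 -c "
from h import *
go(588.2,-281.9,132)
"
```

```text
turn 0.00  tool x 0.03 y 0.01 z 1.18 | az -77.3 tcp [ 587.4 -281.7  161.5] F [ 0.4  0.2 -1.2] gf 10.0 w 0.684 t 63.5 j6 0.86
```

{"method": "send_rows", "body": {"increments": [[0.03, 0, 0.3, 0, -1], [0, 0, 0.4, 0, -1], [0, 0, 0.3, 0, -1], [0, 0, 0.2, 0, -1], [0, 0, 0.1, 0, -1], [0, 0, 0.1, 0, -1], [0, 0, 0.1, 0, -1], [0, 0, 0, 0, -1]]}}

```text
t: 64.25
tool_pos: [0.5882, -0.2821, 0.124]
ee_rot: [-0.0, 0.994, 0.11, -0.0]
contact_force: [-0.2, 0.6, -1.0]
grip_width: 0.682
gripper_force: 10.0
```

{"method": "send_rows", "body": {"increments": [[0, 0, 0.1, 0, -1], [0, 0, 0.1, 0, -1], [0, 0, 0.1, 0, -1], [0, 0, 0.1, 0, -1], [0, 0, 0, 0, -1]]}}

```text
t: 64.75
tool_pos: [0.5879, -0.2819, 0.1136]
ee_rot: [-0.0, 0.994, 0.11, -0.0]
contact_force: [0.2, -1.1, -0.8]
grip_width: 0.687
gripper_force: 10.0
```

{"method": "send_rows", "body": {"increments": [[0, 0, 0.1, 0, -1], [0, 0, 0.1, 0, -1], [0, 0, 0.1, 0, -1], [0, 0, 0.1, 0, -1], [0, 0, 0, 0, -1]]}}

```text
t: 65.25
tool_pos: [0.5879, -0.2819, 0.1036]
ee_rot: [-0.0, 0.994, 0.11, -0.0]
contact_force: [-0.5, 0.5, -0.7]
grip_width: 0.686
gripper_force: 10.0
```

{"method": "send_rows", "body": {"increments": [[0, 0, 0.2, 0, -1], [0, 0, 0.25, 0, -1], [0, 0, 0.25, 0, -1], [0, 0, 0.25, 0, -1], [0, 0, 0.25, 0, -1], [0, 0, 0.25, 0, -1], [0, 0, 0.2, 0, -1], [0, 0, 0.2, 0, -1], [0, 0, 0.15, 0, -1], [0, 0, 0, 0, -1]]}}

```text
t: 66.25
tool_pos: [0.5878, -0.2818, 0.0534]
ee_rot: [-0.0, 0.994, 0.11, -0.001]
contact_force: [0.4, -0.6, -1.3]
grip_width: 0.685
gripper_force: 10.0
```

{"method": "send_rows", "body": {"increments": [[0, 0, 0.08, 0, -1], [0, 0, 0.05, 0, -1], [0, 0, 0.05, 0, -1], [0, 0, 0, 0, -1]]}}

```text
t: 66.65
tool_pos: [0.5883, -0.2821, 0.0497]
ee_rot: [-0.0, 0.994, 0.11, -0.0]
contact_force: [-0.7, -1.2, -0.5]
grip_width: 0.686
gripper_force: 10.0
```

{"method": "send_rows", "body": {"increments": [[0, 0, 0.04, 0, -1], [0, 0, 0, 0, -1]]}}

```text
t: 66.85
tool_pos: [0.5882, -0.2821, 0.0486]
ee_rot: [-0.0, 0.994, 0.11, -0.0]
contact_force: [-1.2, -0.0, -1.0]
grip_width: 0.687
gripper_force: 10.0
```

{"method": "send_rows", "body": {"increments": [[0, 0, 0.03, 0, -1], [0, 0, 0.03, 0, -1], [0, 0, 0, 0, -1]]}}

```text
t: 67.15
tool_pos: [0.5884, -0.2821, 0.0474]
ee_rot: [0.0, 0.994, 0.11, 0.0]
contact_force: [-1.1, 1.2, 1.7]
grip_width: 0.687
gripper_force: 10.0
```

{"method": "send_rows", "body": {"increments": [[0, 0, 0.03, 0, -1], [0, 0, 0, 0, -1]]}}

```text
t: 67.35
tool_pos: [0.5884, -0.2821, 0.0474]
ee_rot: [0.0, 0.994, 0.11, 0.0]
contact_force: [-2.9, 0.9, 5.0]
grip_width: 0.685
gripper_force: 10.0
```

{"method": "send_rows", "body": {"increments": [[0, 0, 0, 0, 1], [0, 0, 0, 0, 1], [0, 0, 0, 0, 1], [0, 0, 0, 0, 1], [0, 0, 0, 0, 1], [0, 0, -0.3, 0, 1], [0, 0, -0.8, 0, 1], [0, 0, -1, 0, 1], [0, 0, -1, 0, 1], [0, 0, -1, 0, 1], [0, 0, -1, 0, 1], [0, 0, -0.6, -1, 1], [0, 0, 0, -1, 1], [0, 0, 0, -1, 1], [0, 0, 0, -1, 1], [0, 0, 0, -1, 1], [0, 0, 0, -1, 1], [0, 0, 0, -1, 1]]}}

```text
t: 69.15
tool_pos: [0.5883, -0.2821, 0.1896]
ee_rot: [0.0, 0.887, 0.461, 0.0]
contact_force: [0.2, -1.0, 0.7]
grip_width: 1.0
gripper_force: 0.0
```

{"method": "send_rows", "body": {"increments": [[0, 0, 0, -1, 1], [0, 0, 0, -1, 1], [0, 0, 0, -1, 1], [0, 0, 0, -1, 1], [0, 0, 0, -1, 1], [0, 0, 0, -1, 1], [0, 0, 0, -1, 1], [0, 0, 0, -1, 1], [0, 0, 0, -1, 1], [0, 0, 0, -1, 1], [0, 0, 0, -1, 1], [0, 0, 0, -1, 1], [0, 0, 0, -1, 1], [0, 0, 0, -1, 1], [0, 0, 0, -1, 1], [0, 0, 0, -1, 1], [0, 0, 0, -1, 1], [0, 0, 0, -1, 1], [0, 0, 0, -1, 1], [0, 0, 0, -0.67, 1]]}}

```text
t: 71.15
tool_pos: [0.5884, -0.2821, 0.1896]
ee_rot: [0.0, 0.062, 0.998, -0.0]
contact_force: [-0.6, -0.5, -0.6]
grip_width: 0.999
gripper_force: 0.0
```

{"method": "send_rows", "body": {"increments": [[0.1, 0.5, 0, 0, 1], [0.15, 1, 0, 0, 1], [0.15, 1, 0, 0, 1], [0.15, 1, 0, 0, 1], [0.15, 1, 0, 0, 1], [0.15, 1, 0, 0, 1], [0.15, 1, 0, 0, 1], [0.15, 1, 0, 0, 1], [0.15, 1, 0, 0, 1], [0.15, 1, 0, 0, 1], [0.15, 1, 0, 0, 1], [0.15, 1, 0, 0, 1], [0.15, 1, 0, 0, 1], [0.15, 1, 0, 0, 1], [0.15, 1, 0, 0, 1], [0.15, 1, 0, 0, 1], [0.15, 1, 0, 0, 1], [0.15, 1, 0, 0, 1], [0.05, 1, 0, 0, 1]]}}

```text
t: 73.05
tool_pos: [0.5795, 0.187, 0.1894]
ee_rot: [-0.0, 0.065, 0.998, 0.0]
contact_force: [-0.1, -0.3, -0.6]
grip_width: 0.999
gripper_force: 0.0
```

{"method": "send_rows", "body": {"increments": [[0, 1, 0, 0, 1], [0, 1, 0, 0, 1], [0, 1, 0, 0, 1], [0, 0.9, 0, 0, 1], [0, 0.5, 0, 0, 1], [0, 0, 0, 0, 1], [0, 0, 0, 0, 1]]}}

```text
t: 73.75
tool_pos: [0.594, 0.2941, 0.1889]
ee_rot: [-0.0, 0.064, 0.998, -0.0]
contact_force: [0.5, 0.7, -0.5]
grip_width: 1.0
gripper_force: 0.0
```

```bash
python3 -c "
from h import *
go(594.2,294.4,68,82.7)
c=Cam('wrist'); h=c.hsv()
m=cv2.inRange(h,(0,120,60),(34,255,255)); m[:135]=0; m[230:]=0;m[:,:200]=0;m[:,330:]=0
print('disc',c.blobs(0,0,.052,200,m))
t=Cam('top'); s=Cam('side')
im=np.zeros((600,800,3),np.uint8); im[:300,:400]=cv2.resize(t.f[100:310,80:400],(400,300)); im[300:,:400]=cv2.resize(c.f,(400,300)); im[:,400:]=cv2.resize(s.f[110:384,150:400],(400,600)); cv2.imwrite('pics/chk.png',im)
"
```

```text
turn -0.01  tool x -0.01 y 0.01 z 4.84 | az 82.7 tcp [594.  294.1 188.9] F [ 0.5  0.7 -0.5] gf 0.0 w 1.000 t 73.8 j6 -1.02
disc [(594.2, 294.3, 127.2, np.float32(65.9), np.float32(65.9), (np.float64(257.0), np.float64(178.0)))]
```

View pics/chk.png

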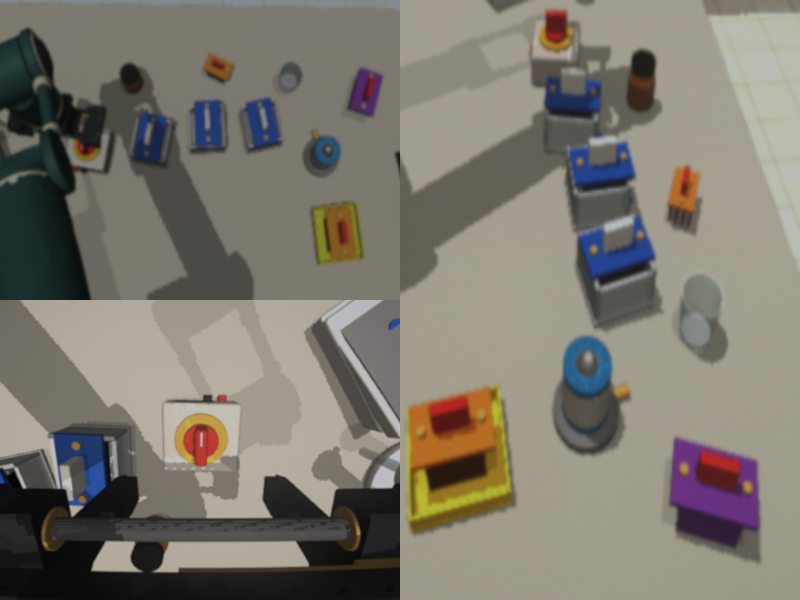

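The picture shows three blue packs flat on their cells, the cartridge down on the stand with the post tip showing through the bore, and the spent pack upright in the tray. The knob still points to the front (off). Now switch on.

{"method": "send_rows", "body": {"increments": [[0, 0.01, 0.5, 0, 1], [0, 0, 1, 0, 1], [0, 0, 1, 0, 1], [0, 0, 0.9, 0, 1], [0, 0, 0.6, 0, 1], [0, 0, 0.5, 0, 1], [0, 0, 0.3, 0, 1], [0, 0, 0, 0, 1], [0, 0, 0, 0, 1], [0, 0, 0, 0, -1], [0, 0, 0, 0, -1], [0, 0, 0, 0, -1], [0, 0, 0, 0, -1], [0, 0, 0, 0, -1], [0, 0, 0, 0, -1], [0, 0, 0, 0, -1], [0, 0, 0, 0, -1], [0, 0, 0, 0, -1], [0, 0, 0, 0, -1]], "squeeze": 15}}

```text
t: 75.8
tool_pos: [0.5944, 0.2944, 0.0689]
ee_rot: [-0.0, 0.064, 0.998, -0.0]
contact_force: [-0.5, -1.2, 1.2]
grip_width: 0.162
gripper_force: 15.0
```

{"method": "send_rows", "body": {"increments": [[0, 0, 0, 1, -1], [0, 0, 0, 1, -1], [0, 0, 0, 1, -1], [0, 0, 0, 1, -1], [0, 0, 0, 1, -1], [0, 0, 0, 1, -1], [0, 0, 0, 1, -1], [0, 0, 0, 1, -1], [0, 0, 0, 1, -1], [0, 0, 0, 0.6, -1], [0, 0, 0, 0.3, -1], [0, 0, 0, 0.2, -1], [0, 0, 0, 0, -1], [0, 0, 0, 0, -1]]}}

```text
t: 77.2
tool_pos: [0.594, 0.2938, 0.0689]
ee_rot: [-0.0, 0.559, 0.829, -0.001]
contact_force: [-2.2, -4.7, 3.2]
grip_width: 0.163
gripper_force: 15.0
```

```bash
python3 -c "
from h import *
go(594.2,294.3,68,22.7); print(pose()[2]['ft_torque'])"
```

```text
turn -0.10  tool x 0.01 y 0.01 z 0.04 | az 22.1 tcp [594.  293.8  68.9] F [-2.2 -4.7  3.2] gf 15.0 w 0.163 t 77.2 j6 0.04
[-0.7652735  0.4089275 -0.0476031]
```

{"method": "send_rows", "body": {"increments": [[0, 0, 0, 0.2, -1], [0, 0, 0, 0.2, -1], [0, 0, 0, 0, -1], [0, 0, 0, 0, -1]]}}

```text
t: 77.6
tool_pos: [0.5941, 0.2937, 0.0689]
ee_rot: [0.0, 0.575, 0.818, -0.001]
contact_force: [-1.1, -5.1, 3.1]
grip_width: 0.161
gripper_force: 15.0
```

```bash
python3 -c "
from h import *
go(594.2,294.3,68,22.7); print(pose()[2]['ft_torque'])"
```

```text
turn -0.49  tool x 0.02 y 0.01 z 0.04 | az 19.8 tcp [594.1 293.7  68.9] F [-1.1 -5.1  3.1] gf 15.0 w 0.161 t 77.6 j6 0.08
[-0.86822707  0.38939077  0.32791726]
```

{"method": "send_rows", "body": {"increments": [[0, 0, 0, 0, 1], [0, 0, 0, 0, 1], [0, 0, 0, 0, 1], [0, 0, 0, 0, 1], [0, 0, 0, 0, 1], [0, 0, 0, 0, 1], [0, 0, -0.5, 0, 1], [0, 0, -1, 0, 1], [0, 0, -1, 0, 1], [0, 0, -1, 0, 1], [0, 0, -1, 0, 1], [0, 0, -0.5, 0, 1], [0, 0, 0, 0, 1], [0, 0, 0, 0, 1]]}}

```text
t: 79.0
tool_pos: [0.5942, 0.2945, 0.1936]
ee_rot: [-0.0, 0.576, 0.817, -0.0]
contact_force: [-0.3, -0.2, 0.0]
grip_width: 1.0
gripper_force: 0.0
```

```bash
python3 -c "
from h import *
go(0,0,0)
c=Cam('wrist'); h=c.hsv(); m=((h[:,:,1]<110)&(h[:,:,2]>170)).astype(np.uint8)*255
M=cv2.inRange(h,(0,120,60),(34,255,255)); M[:135]=0;M[230:]=0;M[:,:200]=0;M[:,330:]=0
x=cv2.findContours(M,cv2.RETR_EXTERNAL,cv2.CHAIN_APPROX_NONE)[0]; k=max(x,key=cv2.contourArea); f=np.zeros_like(M); cv2.drawContours(f,[cv2.convexHull(k)],-1,255,-1); f=cv2.erode(f,np.ones((9,9)))
print('mark',c.blobs(0,0,.094,3,m&f))
d=((h[:,:,2]<110)).astype(np.uint8)*255
print('shadow side',c.blobs(0,0,.08,5,d&f))
b=c.blobs(0,0,.052,200,M); print(b)
cv2.imwrite('pics/k2.png',cv2.resize(c.f[140:220,200:310],(800,582),interpolation=cv2.INTER_CUBIC))
"
```

```text
turn 0.00  tool x -3.09 y -26.35 z 7.75 | az 19.7 tcp [594.2 294.5 193.6] F [-0.3 -0.2  0. ] gf 0.0 w 1.000 t 79.0 j6 0.08
mark [(590.3, 302.8, 109.6, np.float32(15.1), np.float32(2.6), (np.float64(255.0), np.float64(177.0)))]
shadow side [(588.3, 312.7, 8.1, np.float32(14.0), np.float32(6.6), (np.float64(257.0), np.float64(163.0)))]
[(594.7, 292.4, 154.2, np.float32(66.1), np.float32(65.5), (np.float64(256.0), np.float64(177.0)))]
```

View pics/k2.png

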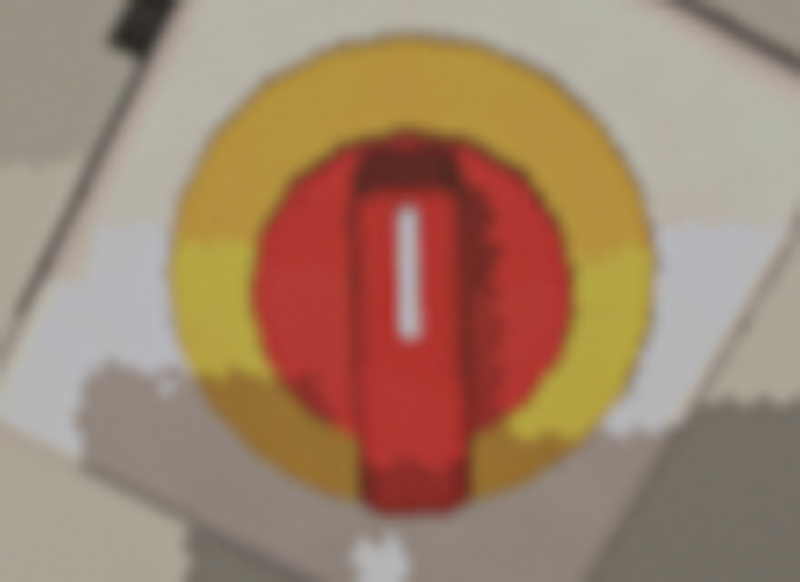

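The bar stands 60° clockwise from off, against its stop, and the gripper is clear of everything.

```bash
python3 -c "
from station import ctrl
print(ctrl.close_job())"
```

```text
the job is handed in; nothing more can be done
None
```

The job is done and handed in (verdict not shown): supply off first, spent pack standing in the tray, all three fresh packs seated in their cells, cartridge down on its flange, and the isolator turned back on to its end stop at about 79 s of the 210 s allowed.

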